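# Dam a glass tile for the kiln

### The job

Set up the dam around the glass tile on the kiln shelf: lay the long wide bar along the tile's long side nearer the robot and the long narrow bar along the far long side, and close the two ends between them with the short bars, the wide one at the end where the witness cone stands and the narrow one at the end where the square prop stands. Every bar lies flat on the kiln shelf, parallel to its side of the tile and centred on it, with a gap of about 8 mm to the glass for the lining; leave the other things on the worktop where they are.

Things in the scene. Friction and masses are not known exactly. Their poses are not given: they have to be found in the camera images.
- kiln_shelf: flat tan kiln shelf, fixed, 200 mm (its x) by 290 mm (its y), 15 mm thick, with a pale green glass tile fixed on its middle: 70 mm (x) by 90 mm (y), 6 mm thick, so its long sides run along y. Origin: centre of the underside, on the worktop, below the tile's centre. Its -x side is always the one nearer the robot. Upper face of the shelf 15 mm, of the tile 21 mm above the origin.
- long_wide_bar_center (a point): long wide dam bar: loose dark-grey ceramic bar with a rectangular section, 150 mm long, 30 mm wide, 30 mm high, lying upright on the worktop at the start. The point is its centre, 15 mm above its underside; x runs along its length, y across its width, z up. Either end may point either way.
- long_narrow_bar_center (a point): long narrow dam bar: loose dark-grey ceramic bar with a rectangular section, 150 mm long, 16 mm wide, 30 mm high, lying upright on the worktop at the start. The point is its centre, 15 mm above its underside; x runs along its length, y across its width, z up. Either end may point either way.
- short_wide_bar_center (a point): short wide dam bar: loose dark-grey ceramic bar with a rectangular section, 70 mm long, 30 mm wide, 30 mm high, lying upright on the worktop at the start. The point is its centre, 15 mm above its underside; x runs along its length, y across its width, z up. Either end may point either way.
- short_narrow_bar_center (a point): short narrow dam bar: loose dark-grey ceramic bar with a rectangular section, 70 mm long, 16 mm wide, 30 mm high, lying upright on the worktop at the start. The point is its centre, 15 mm above its underside; x runs along its length, y across its width, z up. Either end may point either way.
- witness_cone: small white pointed cone in a round brown pat 42 mm across, 36 mm high in all; fixed at one of the two far corners of the kiln shelf, 70 mm beyond the tile's centre along the shelf's x and 120 mm to one side along its y (+y or -y: it changes). Origin: centre of its underside, on the shelf's upper face.
- kiln_prop: square pale hollow kiln prop, 36 by 36 mm, 34 mm high, with a round hole from above; fixed at the other far corner of the kiln shelf. Origin: centre of its underside, on the shelf's upper face.
- frit_jar: bystander: the lower of two closed clear jars, with a pale lid, 79 mm across, 90 mm high, standing beyond the bars. Origin: centre of its underside.
- flame_drop_02: bystander: solid red glass drop, 46 mm across, 78 mm high, standing near the front edge on the right. Origin: centre of its underside.
Mind the look-alikes: they are no part of the job. What is shaped like the part that bears long_wide_bar_center but blue is not meant. What is shaped like the part that bears short_narrow_bar_center but orange is not meant.

How it is judged (in metres and radians):
At the end, for the whole second after the job is handed in: Long wide bar at the near side, long narrow at the far side, short wide at the cone's end, short narrow at the prop's end; each flat on the shelf (4 mm), parallel (7 degrees), centred (12 mm), 8 mm (+/- 8.5) from the glass, released, at rest (x of long_wide_bar_center in the frame of kiln_shelf between -0.0665 and -0.0495 m and y of long_wide_bar_center in the frame of kiln_shelf between -0.012 and 0.012 m and angle between the x axis of each of long_wide_bar_center, long_narrow_bar_center and the y axis of kiln_shelf, either way round below 0.12 rad and x of long_narrow_bar_center in the frame of kiln_shelf between 0.0425 and 0.0595 m and y of long_narrow_bar_center in the frame of kiln_shelf between -0.012 and 0.012 m and ((y of witness_cone in the frame of kiln_shelf above 0 m and x of short_wide_bar_center in the frame of kiln_shelf between -0.012 and 0.012 m and y of short_wide_bar_center in the frame of kiln_shelf between 0.0595 and 0.0765 m and angle between the x axis of each of short_wide_bar_center, short_narrow_bar_center and the x axis of kiln_shelf, either way round below 0.12 rad and x of short_narrow_bar_center in the frame of kiln_shelf between -0.012 and 0.012 m and y of short_narrow_bar_center in the frame of kiln_shelf between -0.0695 and -0.0525 m) or (y of witness_cone in the frame of kiln_shelf below 0 m and x of short_wide_bar_center in the frame of kiln_shelf between -0.012 and 0.012 m and y of short_wide_bar_center in the frame of kiln_shelf between -0.0765 and -0.0595 m and angle between the x axis of each of short_wide_bar_center, short_narrow_bar_center and the x axis of kiln_shelf, either way round below 0.12 rad and x of short_narrow_bar_center in the frame of kiln_shelf between -0.012 and 0.012 m and y of short_narrow_bar_center in the frame of kiln_shelf between 0.0525 and 0.0695 m)) and z of long_wide_bar_center in the frame of kiln_shelf between 0.026 and 0.034 m and angle between each of long_wide_bar_center, long_narrow_bar_center, short_wide_bar_center, short_narrow_bar_center's own z axis and vertical below 0.08 rad and linear speed of each of long_wide_bar, long_narrow_bar, short_wide_bar, short_narrow_bar below 0.01 m/s and contact force between each of long_wide_bar, long_narrow_bar, short_wide_bar, short_narrow_bar and the fingers below 0.05 N and z of long_narrow_bar_center in the frame of kiln_shelf between 0.026 and 0.034 m and z of short_wide_bar_center in the frame of kiln_shelf between 0.026 and 0.034 m and z of short_narrow_bar_center in the frame of kiln_shelf between 0.026 and 0.034 m); the robot touches nothing.
It fails at once if a bystander (jar, red glass drop) is moved by more than 30 mm or tipped over (distance of any of frit_jar, flame_drop_02 from where it was at the start of the episode above 0.03 m or angle between any of frit_jar, flame_drop_02's own z axis and vertical above 0.5 rad).
It also fails if it takes over 99 s, if anything falls off the work surface, if the arm or the gripper's body presses on something with over 40 N, if the wrist force passes 120 N, or if a joint passes its speed limit or range.

### The arm

A 6-joint arm with a two-finger parallel gripper is mounted at the origin on a cart in front of the work surface, level with it; the furniture and walls round the work are solid. World frame = base frame: x ahead of the robot, y to its left, z up, the work surface at z = 0. Lengths are in mm, angles in rad, forces in N, time in s.
With the tool pointing down it reaches from about 300 to 775 mm from the base axis. Payload 14.6 kg.
Tool frame: the origin (TCP) lies midway between the tips of the shut fingers; the grasp point (between the pads) lies 19 mm behind it; x points along the fingers, z is the direction in which the jaws open and shut, and the axes are right-handed (so a half turn about x gives the same grasp; the last joint's range is limited). The gripper opens to 94 mm and grips with 3 to 60 N. Pads are 16 mm wide; open, the fingers measure 119 mm over their backs; the gripper's body (75 mm by 177 mm) begins 78 mm behind the grasp point.
Start: joints at [-1.354, 0.3, 1.521, -0, 1.321, -0.067], TCP at [153.996, -527.991, 205.446] pointing down, gripper open.
Joint ranges: [-3.03, 3.03], [-0.79, 2.21], [0.23, 2.52], [-1.04, 4.18], [0, 3.07], [-2.55, 2.55]. Speed limits (rad/s): [2.22, 2.22, 2.57, 3.14, 3.14, 3.14].

### API

Orientations are given as [roll, pitch, yaw] about the fixed x, y, z axes, in that order (R = Rz(yaw) Ry(pitch) Rx(roll)).
In Python, from cell import * gives the robot as it stands.
- The arm moves only by the tool play_rows, never from a script. Its argument "motion" is one flat list of numbers, 7 for each row, row after row: the turn, a rotation vector about the tool's x, y, z in rad, then the shift along the tool's x, y, z in m, then the closure, from -1 (fully open) to 1 (shut), so that 0 is half open. In form: [rx, ry, rz, x, y, z, fingers, rx, ry, rz, x, y, z, fingers, ...]. A call has 1 to 20 rows; each row shifts and turns the pose as measured when the row begins, along the tool's axes as they then stand; what a row does not reach is not made up. A row lasts 1/10 s, in which the tool goes at most 50 mm and 8.59 degrees, less where a joint would pass 70% of its speed; a pose out of reach is approached as far as the arm can. A call with a gripper value outside its range is refused whole. The fingers move at their own pace and stop on an object; "newtons" is the grip in N (left out, the last holds). Time passes only in rows, so rows that do not move let the fingers close. It gives the time, the measured TCP pose, the force and the opening at its end, in the units of the state.
- read_state(): the state, without advancing time (a new reading comes with each control period).
- camera(name): name is "scene" or "top" or "wrist"; returns (picture, depth): 480x640x3 uint8, blue, green, red; 480x640 float32, mm along the optical axis (not along the pixel's ray), 0 where there is no reading.
- camera_params(name): a dict with "fx", "fy", "cx", "cy" (pixels), "k1" (the pictures are not rectified: a ray, as slopes to the right and down, at radius r is drawn at 1 + k1 r^2 times it, then the intrinsics apply), "T" (4x4, takes a point from camera to world coordinates). Camera axes: x right, y down, z forward; pixel columns grow to the right and rows downward; lengths in mm; the calibration is good to about 2 mm. A picture is of the moment at which its call begins: read the wrist's pose just before it. camera_params takes no time and is no camera call; for the wrist camera it gives the pose at the moment of the call.
- sign_off(): hands the job in, once; it reports no verdict.
Trained networks look in the newest picture that a camera, given by its name, has taken for a name from the list of things; names that differ only in an ending like _2 or _b are one class to them, and where a whole thing is asked for, a point or a joint stands for the part that bears it (a point fixed in the world has none). Each returns a list of dicts, best first, with "conf" (0 to 1); they miss things now and then, are a little off and sometimes report something else, mostly with a low value. They report only what shows in the picture. A call takes as long as a camera call. They do not tell look-alikes from the thing itself.
- masks_of(camera, name): "region" (480x640 bool, what is visible of it).
- place_of(camera, name): "at" ([x, y, z] in mm, in the coordinates of the camera as it stood for that picture, good to about 4 mm: a listed point, or the origin of a listed thing).
The state is a dict: "clock": time; "joints": joint angles; "qd": joint speeds; "effort": joint torques, N m; "eef_pos": TCP position; "eef_rot": TCP orientation; "wrist_force": force on the tool from outside, world axes, zero at the start; "moment": the same for the moment, N m; "finger_gap": finger opening in mm.
Only numpy, scipy, OpenCV 4.12 (cv2) and the standard library are available. Lean on these libraries where they do the work, as an engineer would, in place of code of your own. Each camera call takes 0.05 s, during which the arm holds its last target.

## Working session

There is one attempt and no reset: what is moved stays moved. The work goes in short steps, Python scripts to look and compute and a tool call to move; the robot and the scene stay as the last step left them, time stands still between calls to the robot, and variables do not carry over. Pictures are saved under pics/ and viewed, and the job is handed in when it is done.

Besides the shell and the picture viewer there is one more tool, called after "Request:" as name(argument=value, ...), one argument or row to a line, values as JSON. play_rows: Moves the arm, as the interface text tells. Its arguments: {"type":"object","properties":{"motion":{"type":"array","items":{"type":"number"}},"newtons":{"type":"number"}},"required":["motion"]}

```bash
ls; mkdir -p pics; python3 - <<'E'
from cell import *
import cv2
print(read_state())
for c in ["scene","top"]:
    im,d=camera(c); cv2.imwrite(f"pics/{c}0.png",im)
    p=camera_params(c); print(c,p)
E
```

```text
pics
{'clock': 0.0, 'joints': array([-1.35359838e+00,  3.00511733e-01,  1.52162571e+00,  2.89273716e-05,
        1.32066790e+00, -6.65900276e-02]), 'qd': array([-1.05578758e-03, -5.11680273e-05, -4.08803880e-04,  2.38799005e-03,
        7.88628140e-04, -3.82275119e-04]), 'effort': array([ 3.26698946e-04, -5.31817102e+01, -3.52729797e+01,  7.08591565e-02,
        2.44798040e-02, -9.96976155e-05]), 'eef_pos': array([ 153.94745397, -527.73049724,  204.84515587]), 'eef_rot': array([3.05190248, 1.56958331, 1.76488695]), 'wrist_force': array([-0.28352745, -0.3427775 , -0.30806385]), 'moment': array([ 0.05005906, -0.0230304 , -0.01951268]), 'finger_gap': 94.34638648642724}
scene {'fx': 435.41124970005586, 'fy': 435.41124970005586, 'cx': 312.83110149951665, 'cy': 234.10916802015777, 'k1': -0.10106856422285086, 'T': array([[ 8.66584683e-01, -3.50066308e-01,  3.55646690e-01,
         1.78519943e+02],
       [-4.98970652e-01, -6.18826418e-01,  6.06697745e-01,
        -6.44485464e+02],
       [ 7.69912763e-03, -7.03212233e-01, -7.10938309e-01,
         8.02439523e+02],
       [ 0.00000000e+00,  0.00000000e+00,  0.00000000e+00,
         1.00000000e+00]])}
top {'fx': 580.9345689172857, 'fy': 580.9345689172857, 'cx': 314.8466177769517, 'cy': 245.03669153558715, 'k1': 0.057762890683241204, 'T': array([[-1.04661058e-01, -9.70910225e-01,  2.15358766e-01,
         2.93610985e+02],
       [-9.94506751e-01,  1.01841241e-01, -2.41802382e-02,
        -1.17593435e+01],
       [ 1.54443658e-03, -2.16706476e-01, -9.76235585e-01,
         1.28883639e+03],
       [ 0.00000000e+00,  0.00000000e+00,  0.00000000e+00,
         1.00000000e+00]])}
```

View pics/scene0.png

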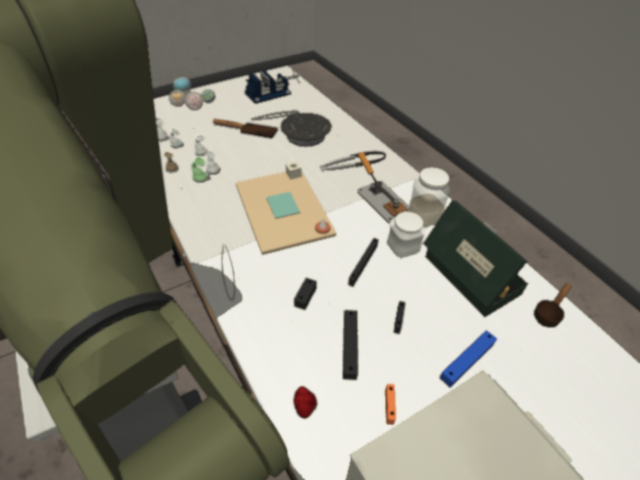

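View pics/top0.png

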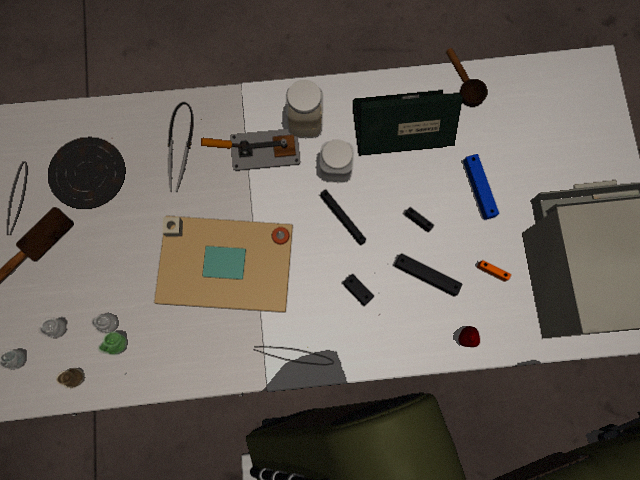

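The scene shows the cone at the shelf's right far corner (-y), at top-view pixel (281,236), and the prop at (172,226). The dark bars in the top view are long narrow (343,217), long wide (428,274), short wide (358,290) and short narrow (419,219). The blue and orange bars are decoys.

```bash
cat > h.py <<'E'
from cell import *
import cv2, numpy as np
def cloud(c,im=None,d=None):
    if im is None: im,d=camera(c)
    p=camera_params(c)
    K=np.array([[p['fx'],0,p['cx']],[0,p['fy'],p['cy']],[0,0,1]])
    u,v=np.meshgrid(np.arange(640.),np.arange(480.))
    n=cv2.undistortPoints(np.stack([u,v],-1).reshape(-1,1,2),K,np.array([p['k1'],0,0,0,0])).reshape(480,640,2)
    P=np.concatenate([n*d[...,None],d[...,None]],-1)@p['T'][:3,:3].T+p['T'][:3,3]
    P[d==0]=np.nan
    return im,P,n,p
def plane(n,p,z):
    r=np.concatenate([n,np.ones(n.shape[:2]+(1,))],-1)@p['T'][:3,:3].T
    o=p['T'][:3,3]; t=(z-o[2])/r[...,2:]
    return o+r*t
def rect(pts):
    (c,s,a)=cv2.minAreaRect(pts.astype(np.float32)); 
    if s[0]<s[1]: s=s[::-1]; a+=90
    a=(a+90)%180-90
    return np.round(c,1),np.round(s,1),round(a,1)
E
python3 - <<'E'
from h import *
im,P,n,p=cloud("top")
z=P[...,2]
print("table z",[np.nanmedian(z[y-3:y+3,x-3:x+3]).round(1) for x,y in [(380,320),(230,230),(224,263),(300,200),(180,350)]])
hsv=cv2.cvtColor(im,cv2.COLOR_BGR2HSV)
for nm,(x,y) in dict(LN=(343,217),LW=(428,274),SW=(358,290),SN=(419,219)).items():
    m=((im.max(2)<90)).astype(np.uint8)
    _,l=cv2.connectedComponents(m); g=l==l[y,x]
    zz=z[g]; 
    pl=plane(n,p,30)[g][:,:2]
    print(nm,g.sum(),"z",np.nanpercentile(zz,[5,50,95]).round(1),"plane30",rect(pl), "cloud top",rect(P[g&(z>22)][:,:2]))
# shelf
for nm,(x,y),zz in (("tile",(224,263),21),("shelf",(200,290),15)):
    h=hsv[y,x].astype(int); m=(np.abs(hsv.astype(int)-h)<[8,60,70]).all(2)
    if nm=="shelf":
        m|=(np.abs(hsv.astype(int)-hsv[263,224])<[8,60,70]).all(2)
    m=cv2.morphologyEx(m.astype(np.uint8),cv2.MORPH_OPEN,np.ones((3,3)))
    _,l=cv2.connectedComponents(m); g=l==l[y,x]
    print(nm,g.sum(),np.nanmedian(z[g]),rect(plane(n,p,zz)[g][:,:2]))
for nm in ["kiln_shelf","long_wide_bar_center","long_narrow_bar_center","short_wide_bar_center","short_narrow_bar_center","witness_cone","kiln_prop","frit_jar"]:
    for r in place_of("top",nm)[:2]:
        print(nm,round(r['conf'],2),(p['T'][:3,:3]@np.array(r['at'])+p['T'][:3,3]).round(1))
E
```

```text
table z [np.float64(-2.1), np.float64(14.2), np.float64(19.2), np.float64(-3.0), np.float64(-1.2)]
LN 601 z [ 3.5 27.2 32. ] plane30 (array([ 629. , -110.5]), array([150.5,  21.6]), 31.7) cloud top (array([ 631.7, -111.9]), array([149.5,  17.6]), 31.7)
LW 1077 z [10.9 28.  32.6] plane30 (array([ 480.2, -279.9]), array([153. ,  34.4]), 56.5) cloud top (array([ 481.6, -283.7]), array([150.2,  31.8]), 57.6)
SW 477 z [14.2 27.9 32.3] plane30 (array([ 463.6, -124.7]), array([69.8, 32.8]), 36.7) cloud top (array([ 463.8, -125.9]), array([68.2, 30.7]), 37.5)
SN 301 z [ 1.8 26.2 32.5] plane30 (array([ 606.7, -278.7]), array([70.8, 22.4]), 45.2) cloud top (array([ 609.1, -282.2]), array([69.3, 16.5]), 44.4)
tile 1197 19.227175451065477 (array([555.6, 161.8]), array([88.5, 67.5]), 80.1)
shelf 10783 13.673683280641853 (array([555.4, 161.6]), array([288.8, 199.3]), 80.0)
long_wide_bar_center 0.86 [ 479.5 -285.9    8. ]
long_wide_bar_center 0.62 [ 673.  -436.8   13.9]
short_narrow_bar_center 0.76 [ 476.1 -433.4   15.3]
short_narrow_bar_center 0.64 [ 616.9 -284.8   11.8]
witness_cone 0.56 [603.9  27.9  10.2]
witness_cone 0.36 [ 634.3 -111.4   12.6]
kiln_prop 0.64 [642.6 268.9  13.5]
frit_jar 0.73 [ 756.5 -109.8   -6.5]
```

```bash
cat >> h.py <<'E'
from scipy.spatial.transform import Rotation as Ro
def pose():
    s=read_state(); return np.array(s['eef_pos']),Ro.from_euler('xyz',s['eef_rot']),s
def yaw(R): z=R.as_matrix()[:,2]; return np.arctan2(z[1],z[0])
def plan(wps,fing,mm=45,rad=0.14,start=None):
    """wps: list of (x,y,z,jaw line deg or None); prints rows; target orientation exactly down"""
    p,R,s=pose() if start is None else start
    if start is None: print('q',np.round(s['joints'],2),'t',round(s['clock'],2))
    for w in wps:
        t=np.array(w[:3],float); y0=yaw(R)
        if w[3] is None: y1=y0
        else:
            d=np.radians(w[3])-y0; d=(d+np.pi/2)%np.pi-np.pi/2
            if len(w)>4: d+=w[4]*np.pi
            y1=y0+d
        zc=np.array([np.cos(y1),np.sin(y1),0]); xc=np.array([0,0,-1.])
        Rt=Ro.from_matrix(np.c_[xc,np.cross(zc,xc),zc])
        rv=(R.inv()*Rt).as_rotvec()
        n=int(np.ceil(max(np.linalg.norm(t-p)/mm,np.linalg.norm(rv)/rad,1)))
        out=[]
        step=(t-p)/n; dr=rv/n
        for i in range(n):
            sh=R.inv().apply(t-p if i==n-1 else step); 
            r=np.r_[np.round(dr,3),np.round(sh/1000,3),fing]
            out.append(r); p=p+R.apply(r[3:6]*1000); R=R*Ro.from_rotvec(r[:3])
        print(n,'rows ->',np.round(p,1),'jaw',np.degrees(yaw(R)).round(1))
        print(', '.join(','.join('%g'%v for v in r+0.) for r in out))
    return p,R
E
python3 - <<'E'
from h import *
im,P,n,p=cloud("top")
z=P[...,2]
m=(z>60)
u,v=np.meshgrid(np.arange(640),np.arange(480))
k=m&(u>520)&(v<345)&(v>170); q=P[k]; print("kiln",np.nanpercentile(q,[1,50,99],axis=0).round(0))
k=m&(u>345)&(u<465)&(v>85)&(v<160); q=P[k]; print("box",np.nanpercentile(q,[1,50,99],axis=0).round(0))
k=m&(u>280)&(u<360)&(v>75)&(v<185); q=P[k]; print("jars",np.nanpercentile(q,[1,50,99],axis=0).round(0))
k=(z>40)&(u>450)&(u<485)&(v>320)&(v<350); q=P[k]; print("drop",np.nanpercentile(q,[1,50,99],axis=0).round(0))
a,R,s=pose(); print(np.degrees(yaw(R)),R.as_matrix().round(2))
im,P,n,p=cloud("wrist"); cv2.imwrite("pics/w0.png",im); T=p['T']; print(T.round(2)); print(np.linalg.inv(R.as_matrix())@(T[:3,3]-a))
# refined tops
im,P,n,p=cloud("top"); z=P[...,2]
for nm,(x,y) in dict(LN=(343,217),LW=(428,274),SW=(358,290),SN=(419,219)).items():
    m=((im.max(2)<90)).astype(np.uint8)
    _,l=cv2.connectedComponents(m); g=l==l[y,x]
    k=P[g&(z>24)][:,:2]; w,V=np.linalg.eigh(np.cov(k.T)); print(nm,rect(k),k.mean(0),np.degrees(np.arctan2(V[1,1],V[0,1]))%180)
E
```

```text
kiln [[ 320. -696.   65.]
 [ 464. -557.  198.]
 [ 618. -510.  204.]]
box [[ 759. -374.   62.]
 [ 796. -267.  124.]
 [ 837. -137.  170.]]
jars [[ 723. -164.   62.]
 [ 842.  -74.  101.]
 [ 910.  -12.  142.]]
drop [[ 318. -365.   41.]
 [ 337. -344.   55.]
 [ 357. -328.   75.]]
-73.73807632252496 [[-0.    0.96  0.28]
 [ 0.    0.28 -0.96]
 [-1.    0.   -0.  ]]
[[ 2.8000e-01 -9.3000e-01 -2.4000e-01  2.2104e+02]
 [-9.6000e-01 -2.7000e-01 -7.0000e-02 -5.0778e+02]
 [ 0.0000e+00  2.5000e-01 -9.7000e-01  3.8522e+02]
 [ 0.0000e+00  0.0000e+00  0.0000e+00  1.0000e+00]]
[-179.79165096   70.00394257   -0.62274346]
LN (array([ 631.6, -111.8]), array([147.6,  16.8]), 31.8) [ 631.37744479 -111.85655896] 31.76272015711109
LW (array([ 481.6, -283.9]), array([150.5,  31.9]), 57.3) [ 481.37070572 -282.8397774 ] 57.08876764963688
SW (array([ 463.8, -126. ]), array([67.8, 30.2]), 37.9) [ 463.50922007 -126.05998202] 36.61676901480993
SN (array([ 609.3, -282.8]), array([68.8, 16.1]), 45.5) [ 608.65816854 -283.24084368] 44.54739728926285
```

View pics/w0.png

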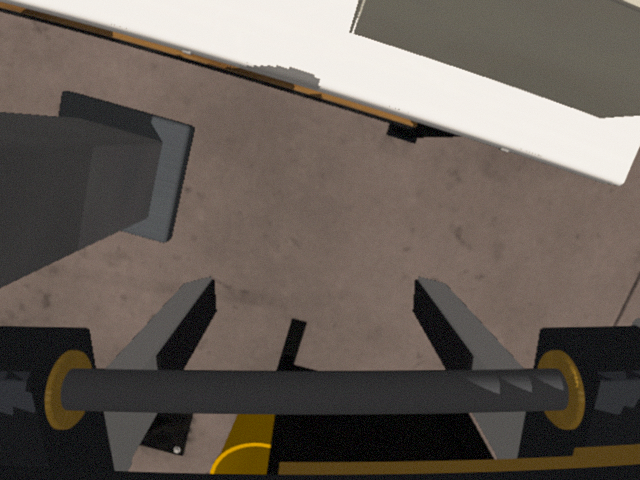

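```bash
python3 - <<'E'
from h import *
plan([(330,-380,215,None),(481,-283,170,147.2)],-0.2)
E
```

```text
q [-1.35  0.3   1.52 -0.    1.32 -0.07] t 0.7
6 rows -> [ 329.6 -379.9  215.4] jaw -73.7
0,0,0,-0.002,0.035,-0.015,-0.2, 0,0,0,-0.002,0.035,-0.015,-0.2, 0,0,0,-0.002,0.035,-0.015,-0.2, 0,0,0,-0.002,0.035,-0.015,-0.2, 0,0,0,-0.002,0.035,-0.015,-0.2, 0,0,0,0,0.035,-0.018,-0.2
6 rows -> [ 481.4 -282.7  170.4] jaw -32.8
-0.119,0,0,0.008,0.029,-0.008,-0.2, -0.119,0,0,0.008,0.03,-0.005,-0.2, -0.119,0,0,0.008,0.03,-0.001,-0.2, -0.119,0,0,0.008,0.03,0.002,-0.2, -0.119,0,0,0.008,0.029,0.006,-0.2, -0.119,0,0,0.005,0.029,0.008,-0.2
```

Request:
play_rows(
  motion=[0,0,0,-0.002,0.035,-0.015,-0.2,0,0,0,-0.002,0.035,-0.015,-0.2,0,0,0,-0.002,0.035,-0.015,-0.2,0,0,0,-0.002,0.035,-0.015,-0.2,0,0,0,-0.002,0.035,-0.015,-0.2,0,0,0,0,0.035,-0.018,-0.2,-0.119,0,0,0.008,0.029,-0.008,-0.2,-0.119,0,0,0.008,0.03,-0.005,-0.2,-0.119,0,0,0.008,0.03,-0.001,-0.2,-0.119,0,0,0.008,0.03,0.002,-0.2,-0.119,0,0,0.008,0.029,0.006,-0.2,-0.119,0,0,0.005,0.029,0.008,-0.2],
)

```text
clock: 1.9
eef_pos: [491.1, -273.9, 170.7]
eef_rot: [-0.296, 1.567, -0.849]
wrist_force: [-0.0, 0.6, 0.3]
finger_gap: 56.3
```

```bash
cat >> h.py <<'E'
def wristbars(name,zmin=20,zmax=40):
    p0,R,s=pose()
    im,P,n,p=cloud("wrist"); cv2.imwrite(f"pics/{name}.png",im)
    print('tcp',p0.round(1),'jaw',np.degrees(yaw(R)).round(1),'gap',s['finger_gap'].__round__(1),'t',s['clock'])
    z=P[...,2]; g=((im.max(2)<95)&(z>zmin)&(z<zmax)).astype(np.uint8)
    g=cv2.morphologyEx(g,cv2.MORPH_OPEN,np.ones((3,3)))
    N,l,st,ce=cv2.connectedComponentsWithStats(g)
    for i in range(1,N):
        if st[i,4]>400:
            k=P[l==i]; print(st[i,:4],'zmed',np.median(k[:,2]).round(1),rect(k[:,:2]))
    return im,P
E
python3 - <<'E'
from h import *
wristbars("w1")
E
```

```text
tcp [ 491.1 -273.9  170.7] jaw -31.7 gap 56.3 t 1.9
[311   0  37  43] zmed 29.5 (array([ 584.3, -139.1]), array([32.9, 15.5]), 33.0)
[614   0  26  64] zmed 26.3 (array([ 783.5, -262.5]), array([53. ,  4.2]), 89.9)
[153  35  64 101] zmed 29.7 (array([ 465.6, -123.8]), array([70.1, 30.7]), 37.6)
[425 116  44  89] zmed 29.4 (array([ 611.3, -277.6]), array([68.6, 15.5]), 45.7)
[294 151  40 176] zmed 29.6 (array([ 485.6, -279.9]), array([148.2,  30.1]), 57.7)
[509 211 131 106] zmed 23.7 (array([ 669.8, -414.6]), array([142.3,   3.4]), 10.1)
```

View pics/w1.png

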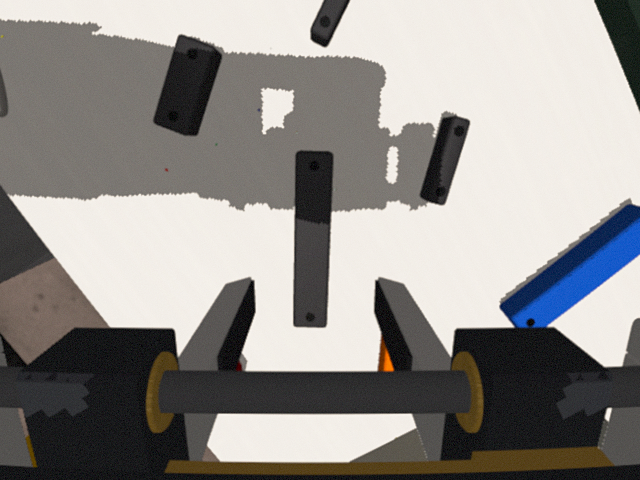

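The wrist view shows the long wide bar at u 294–333, v 151–327. It lies between the finger tips and is parallel to them. I'll measure again now that the arm is at rest.

```bash
python3 - <<'E'
from h import *
wristbars("w2")
E
```

```text
tcp [ 493.5 -271.4  169.9] jaw -31.1 gap 56.6 t 1.95
[312   0  40  47] zmed 30.5 (array([ 584.3, -143.9]), array([36.7, 15.5]), 31.7)
[610   0  30  72] zmed 26.7 (array([ 779.6, -268.4]), array([60.2,  4.2]), 89.0)
[153  39  65 100] zmed 30.6 (array([ 464.1, -127.3]), array([70.2, 30.5]), 37.2)
[424 122  45  88] zmed 30.5 (array([ 607.3, -283.7]), array([68.5, 15.6]), 44.7)
[292 156  42 175] zmed 30.8 (array([ 481. , -283.6]), array([148.,  30.]), 56.3)
[507 216 133 107] zmed 24.4 (array([ 664.3, -421.4]), array([144.5,   4.7]), 9.8)
```

```bash
python3 - <<'E'
from h import *
plan([(481.3,-283.7,90,146.8)],-0.2,mm=40)
E
```

```text
q [-0.57  0.36  1.53 -0.    1.25 -0.02] t 2.0
3 rows -> [ 481.5 -283.9   90.3] jaw -33.1
0.009,0.001,0,0.027,-0.005,-0.001,-0.2, 0.009,0.001,0,0.027,-0.005,-0.001,-0.2, 0.009,0.001,0,0.026,-0.005,-0.001,-0.2
```

Request:
play_rows(
  motion=[0.009,0.001,0,0.027,-0.005,-0.001,-0.2,0.009,0.001,0,0.027,-0.005,-0.001,-0.2,0.009,0.001,0,0.026,-0.005,-0.001,-0.2,0,0,0,0,0,0,-0.2,0,0,0,0,0,0,-0.2],
)

```text
clock: 2.5
eef_pos: [481.2, -285.4, 90.0]
eef_rot: [-0.347, 1.568, -0.932]
wrist_force: [-0.9, -0.2, 0.0]
finger_gap: 56.3
```

```bash
python3 - <<'E'
from h import *
wristbars("w3")
plan([(481.3,-283.7,40,146.8),(481.3,-283.7,12,146.8)],-0.2,mm=25)
E
```

```text
tcp [ 481.2 -285.4   90. ] jaw -33.5 gap 56.3 t 2.5
[ 98   0  83 115] zmed 30.3 (array([ 463.7, -127.2]), array([67.2, 30.9]), 36.7)
[463  76  61 120] zmed 30.1 (array([ 608.8, -281.5]), array([68.8, 15.8]), 44.8)
[290 129  51 232] zmed 30.4 (array([ 482.4, -282.6]), array([148.6,  30.1]), 56.8)
[570 277  70  64] zmed 24.0 (array([ 625.2, -425.9]), array([61.8,  7.4]), 14.8)
q [-0.6   0.44  1.62 -0.    1.08 -0.02] t 2.55
3 rows -> [ 480.9 -284.    40. ] jaw -33.1
-0.002,0.001,0,0.017,0,0,-0.2, -0.002,0.001,0,0.017,0,0,-0.2, -0.002,0.001,0,0.016,0.001,-0.001,-0.2
2 rows -> [ 480.9 -284.    12. ] jaw -33.2
0.001,0,0.001,0.014,0,0,-0.2, 0.001,0,0.001,0.014,0,0,-0.2
```

Request:
play_rows(
  motion=[0,0,0,0.02,0.001,0,-0.2,0,0,0,0.02,0.001,0,-0.2,0,0,0,0.02,0,0,-0.2,0,0,0,0.016,0,0,-0.2,0,0,0,0,0,0,-0.2,0,0,0,0,0,0,1,0,0,0,0,0,0,1,0,0,0,0,0,0,1,0,0,0,0,0,0,1,0,0,0,0,0,0,1],
  newtons=35,
)

```text
clock: 3.55
eef_pos: [488.4, -287.5, 25.5]
eef_rot: [-0.058, 1.549, -0.643]
wrist_force: [0.1, 0.5, -3.0]
finger_gap: 29.4
```

```bash
python3 - <<'E'
from h import *
p,R,s=pose(); print(p,s['finger_gap'],s['wrist_force'],s['joints'],s['effort'].round(1),R.as_matrix().round(3))
im,_=camera("wrist"); cv2.imwrite("pics/w4.png",im)
p,R,s=pose(); print(p)
E
```

```text
[ 488.37498619 -287.53294132   25.47863462] 29.44213880876374 [ 0.10040751  0.45333934 -2.97580313] [-5.96248636e-01  5.35398108e-01  1.64571378e+00 -1.26079793e-03
  9.38766486e-01 -1.03396007e-02] [  0.  -61.  -29.5   0.1  -0.    0. ] [[ 0.017  0.552  0.833]
 [-0.013  0.834 -0.552]
 [-1.    -0.001  0.022]]
[ 488.33727461 -287.51276765   25.38446004]
```

View pics/w4.png

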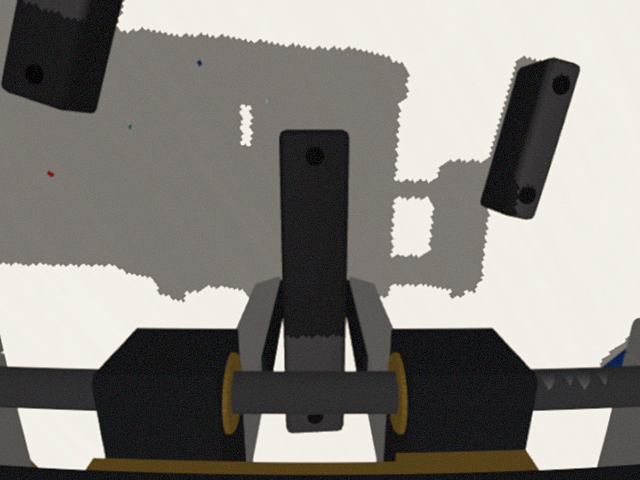

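```bash
python3 - <<'E'
from h import *
im,P=wristbars("w5",15,45)
plan([(483,-284,12,146.8)],-0.2,mm=10)
E
```

```text
tcp [ 488.3 -287.5   25.4] jaw -33.5 gap 29.6 t 3.6
[  1   0 106 112] zmed 30.0 (array([ 456.8, -132.4]), array([49.7, 31.2]), 36.9)
[491  58  88 161] zmed 29.7 (array([ 608.8, -281.7]), array([68.8, 16.6]), 45.3)
[254 130 122 241] zmed 31.5 (array([ 498.8, -271.9]), array([114.6,  51.2]), 46.3)
[286 414  57  18] zmed 31.6 (array([ 449.9, -342.9]), array([28.8, 11.2]), -35.5)
q [-0.6   0.54  1.65 -0.    0.94 -0.01] t 3.65
2 rows -> [ 482.6 -283.7   12.1] jaw -33.2
-0.003,0.011,0.001,0.007,0,-0.003,-0.2, -0.003,0.011,0.001,0.006,0,-0.004,-0.2
```

Request:
play_rows(
  motion=[0,0,0,0,0,0,-0.2,0,0,0,0,0,0,-0.2,0,0,0,0,0,0,-0.2,0,0.022,0,0,0,-0.006,-0.2,0,0,0,0.007,0,0,-0.2],
)

```text
clock: 4.15
eef_pos: [483.5, -284.4, 18.9]
eef_rot: [-1.915, 1.569, -2.5]
wrist_force: [-0.5, -0.9, -0.3]
finger_gap: 56.4
```

```bash
python3 - <<'E'
from h import *
im,P=wristbars("w5",15,45)
plan([(483,-284,12,146.8)],-0.2,mm=10)
E
```

```text
tcp [ 483.5 -284.4   18.9] jaw -33.5 gap 56.4 t 4.15
[  8   0 106 110] zmed 28.6 (array([ 455.6, -132.7]), array([48.1, 31.1]), 36.6)
[512  55  94 168] zmed 28.1 (array([ 608.1, -281.3]), array([68.6, 16.4]), 44.7)
[289 129  72 242] zmed 28.7 (array([ 496.9, -268.8]), array([110. ,  30.2]), 56.6)
[220 278  36  51] zmed 33.8 (array([ 458.5, -264. ]), array([20.4,  9.2]), -88.9)
[374 278  33  52] zmed 33.5 (array([ 508.5, -297.7]), array([20.7,  8.9]), 25.2)
[295 414  58  25] zmed 28.8 (array([ 449.7, -340.4]), array([28.5, 15.7]), -33.4)
q [-0.6   0.55  1.65 -0.    0.95 -0.01] t 4.2
1 rows -> [ 483.  -284.    12.2] jaw -33.2
-0.006,-0.002,0.001,0.005,0,0,-0.2
```

Request:
play_rows(
  motion=[-0.006,0,0,0.006,0,0,-0.2,0,0,0,0.003,0,0,-0.2],
)

```text
clock: 4.4
eef_pos: [482.8, -283.9, 7.0]
eef_rot: [-2.631, 1.568, 3.074]
wrist_force: [-0.2, 0.5, 0.3]
finger_gap: 56.2
```

Request:
play_rows(
  motion=[0,0,0,0,0,0,1,0,0,0,0,0,0,1],
)

```text
clock: 4.6
eef_pos: [482.5, -283.7, 6.2]
eef_rot: [-2.805, 1.567, 2.9]
wrist_force: [-0.6, -0.4, 0.3]
finger_gap: 44.0
```

Request:
play_rows(
  motion=[0,0,0,0,0,0,1],
)

```text
clock: 4.7
eef_pos: [482.6, -283.8, 6.2]
eef_rot: [-2.773, 1.567, 2.931]
wrist_force: [0.0, -1.1, -0.5]
finger_gap: 35.9
```

Request:
play_rows(
  motion=[0,0,0,-0.005,0,0,0.3,0,0,0,0,0,0,0.3],
)

```text
clock: 4.9
eef_pos: [482.9, -284.0, 12.0]
eef_rot: [-2.684, 1.568, 3.021]
wrist_force: [-0.2, -0.6, 0.1]
finger_gap: 32.7
```

Request:
play_rows(
  motion=[0,0,0,0,0,0,1,0,0,0,0,0,0,1],
)

```text
clock: 5.1
eef_pos: [482.8, -283.9, 12.2]
eef_rot: [-2.664, 1.568, 3.04]
wrist_force: [-0.0, 0.1, -1.9]
finger_gap: 29.8
```

Request:
play_rows(
  motion=[0,0,0,0,0,0,1,0,0,0,0,0,0,1],
)

```text
clock: 5.3
eef_pos: [482.7, -283.8, 12.0]
eef_rot: [-2.718, 1.568, 2.986]
wrist_force: [0.7, -0.2, 0.3]
finger_gap: 29.8
```

```bash
python3 - <<'E'
from h import *
plan([(483,-284,110,None),(498.5,172,110,-10)],1,mm=42)
E
```

```text
q [-0.6   0.56  1.65 -0.    0.94 -0.02] t 5.3
3 rows -> [ 482.9 -283.8  110. ] jaw -33.2
0,-0.001,0,-0.033,0,0,1, 0,-0.001,0,-0.033,0,0,1, 0,-0.001,0,-0.032,0,0,1
11 rows -> [498.6 171.8 110.5] jaw -9.8
-0.037,0,0,0,0.035,-0.021,1, -0.037,0,0,0,0.036,-0.02,1, -0.037,0,0,0,0.037,-0.019,1, -0.037,0,0,0,0.038,-0.017,1, -0.037,0,0,0,0.038,-0.016,1, -0.037,0,0,0,0.039,-0.015,1, -0.037,0,0,0,0.039,-0.013,1, -0.037,0,0,0,0.04,-0.012,1, -0.037,0,0,0,0.04,-0.01,1, -0.037,0,0,0,0.041,-0.009,1, -0.037,0,0,-0.001,0.041,-0.007,1
```

Request:
play_rows(
  motion=[0,0,0,-0.033,0,0,1,0,0,0,-0.033,0,0,1,0,0,0,-0.032,0,0,1,-0.037,0,0,0,0.035,-0.021,1,-0.037,0,0,0,0.036,-0.02,1,-0.037,0,0,0,0.037,-0.019,1,-0.037,0,0,0,0.038,-0.017,1,-0.037,0,0,0,0.038,-0.016,1,-0.037,0,0,0,0.039,-0.015,1,-0.037,0,0,0,0.039,-0.013,1,-0.037,0,0,0,0.04,-0.012,1,-0.037,0,0,0,0.04,-0.01,1,-0.037,0,0,0,0.041,-0.009,1,-0.037,0,0,0,0.041,-0.007,1,0,0,0,0,0,0,1,0,0,0,0,0,0,1],
)

```text
clock: 6.9
eef_pos: [493.5, 189.8, 113.1]
eef_rot: [2.945, 1.565, 2.789]
wrist_force: [0.3, -0.6, -2.4]
finger_gap: 29.8
```

```bash
cat >> h.py <<'E'
def shelf(im,P,n,p):
    hsv=cv2.cvtColor(im,cv2.COLOR_BGR2HSV); z=P[...,2]
    m=((hsv[...,0]>70)&(hsv[...,0]<95)&(hsv[...,1]>50)&(z>10)&(z<30)).astype(np.uint8)
    m=cv2.morphologyEx(m,cv2.MORPH_OPEN,np.ones((3,3)))
    N,l,st,_=cv2.connectedComponentsWithStats(m); i=1+st[1:,4].argmax()
    print('tile',st[i],rect(plane(n,p,21)[l==i][:,:2]),'cloud',np.median(z[l==i]).round(1),rect(P[l==i][:,:2]))
E
python3 - <<'E'
from h import *
im,P=wristbars("w6",60,160)
im,P,n,p=cloud("wrist");shelf(im,P,n,p)
E
```

```text
tcp [493.5 189.8 113.1] jaw -9.0 gap 29.8 t 6.9
[269 129  91 242] zmed 131.7 (array([495.9, 212.5]), array([105.3,  33.4]), 80.9)
[284 414  61  35] zmed 131.5 (array([482.4, 128.2]), array([28.9, 20.9]), -9.2)
tile [  362   204   103   121 10566] (array([556.4, 163.7]), array([88.7, 68.7]), 79.9) cloud 21.6 (array([556.5, 163.5]), array([89. , 68.8]), 79.9)
```

View pics/w6.png

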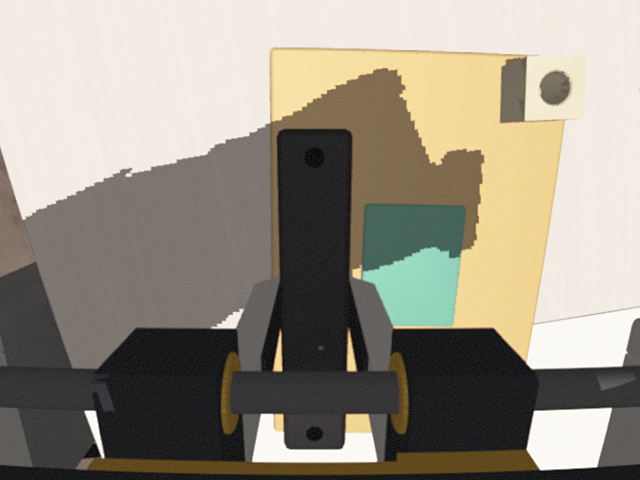

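The view shows the held bar, with the tile at u 362–465, v 204–325. The tile centre is about (556.2, 163) and its long side lies at 80°. The top and wrist cameras agree to 2 mm.

```bash
python3 - <<'E'
from h import *
a=plan([(499,172.5,60,-10)],1,mm=25)
E
```

```text
q [0.29 0.35 1.68 0.   1.11 0.45] t 7.0
3 rows -> [499.  172.8  60.2] jaw -10.0
0.005,-0.002,0,0.018,-0.005,0.003,1, 0.005,-0.002,0,0.018,-0.005,0.003,1, 0.005,-0.002,0,0.017,-0.005,0.002,1
```

Request:
play_rows(
  motion=[0.005,0,0,0.018,-0.005,0.003,1,0.005,0,0,0.018,-0.005,0.003,1,0.005,0,0,0.015,-0.005,0.002,1,0,0,0,0,0,0,1,0,0,0,0,0,0,1],
)

```text
clock: 7.5
eef_pos: [500.2, 167.2, 61.9]
eef_rot: [2.779, 1.566, 2.597]
wrist_force: [-0.5, 0.1, -1.6]
finger_gap: 29.9
```

```bash
python3 - <<'E'
from h import *
a=plan([(499,172.5,29,-10)],1,mm=12)
E
```

```text
q [0.25 0.42 1.72 0.   1.   0.43] t 7.5
3 rows -> [499.  172.5  28.9] jaw -9.9
-0.003,-0.001,-0.001,0.011,0.002,-0.001,1, -0.003,-0.001,-0.001,0.011,0.002,-0.001,1, -0.003,-0.001,-0.001,0.011,0.001,0,1
```

Request:
play_rows(
  motion=[-0.003,0,0,0.011,0.002,-0.001,1,-0.003,0,0,0.009,0.002,-0.001,1,-0.003,0,0,0.008,0,0,1,0,0,0,0,0,0,1,0,0,0,0,0,0,1],
)

```text
clock: 8.0
eef_pos: [499.4, 172.1, 33.1]
eef_rot: [2.274, 1.567, 2.101]
wrist_force: [0.9, 0.8, -2.9]
finger_gap: 29.7
```

Request:
play_rows(
  motion=[0,0,0,0.004,0,0,1,0,0,0,0.001,0,0,1,0,0,0,0,0,0,1],
)

```text
clock: 8.3
eef_pos: [499.6, 172.3, 28.2]
eef_rot: [2.055, 1.567, 1.882]
wrist_force: [-0.1, -0.9, -1.9]
finger_gap: 29.8
```

Request:
play_rows(
  motion=[0,0,0,0.001,0,0,1,0,0,0,0,0,0,1],
)

```text
clock: 8.5
eef_pos: [499.7, 172.3, 27.3]
eef_rot: [1.93, 1.567, 1.758]
wrist_force: [0.3, 0.2, -2.9]
finger_gap: 30.0
```

Request:
play_rows(
  motion=[0,0,0,0.0005,0,0,1,0,0,0,0,0,0,0.05,0,0,0,0,0,0,0.05,0,0,0,0,0,0,0.05,0,0,0,-0.03,0,0,0.05,0,0,0,-0.04,0,0,0,0,0,0,-0.04,0,0,0,0,0,0,0,0,0,0,0,0,0,0,0,0,0],
)

```text
clock: 9.4
eef_pos: [499.7, 171.9, 141.0]
eef_rot: [1.831, 1.567, 1.658]
wrist_force: [1.1, -1.3, 0.4]
finger_gap: 47.0
```

```bash
cat >> h.py <<'E'
C=np.array([556.2,163.]);A=np.radians(-10.05)
Rs=np.array([[np.cos(A),-np.sin(A)],[np.sin(A),np.cos(A)]])
def local(xy): return (Rs.T@(np.array(xy)-C)).round(1)
def world(xy): return (Rs@np.array(xy)+C).round(1)
E
python3 - <<'E'
from h import *
im,P=wristbars("w7",37,55)
im,P,n,p=cloud("wrist");shelf(im,P,n,p)
print([world(a) for a in [(-58,0),(51,0),(0,-68),(0,61)]])
# next: SW
plan([(465,-127,130,127)],-0.2,mm=42)
E
```

```text
tcp [499.7 171.9 141. ] jaw -9.9 gap 47.0 t 9.4
[293 134  45 204] zmed 45.6 (array([499.2, 174. ]), array([147.9,  30.1]), 80.0)
tile [ 345  176   95  114 9736] (array([555.8, 164.3]), array([88.4, 68.4]), 80.0) cloud 20.7 (array([556.1, 164. ]), array([88.8, 68.8]), 80.1)
[array([499.1, 173.1]), array([606.4, 154.1]), array([544.3,  96. ]), array([566.8, 223.1])]
q [0.26 0.32 1.66 0.   1.17 0.43] t 9.5
8 rows -> [ 464.6 -127.3  129.6] jaw -53.0
0.094,0,0,0.001,-0.038,0.002,-0.2, 0.094,0,0,0.001,-0.037,0.006,-0.2, 0.094,0,0,0.001,-0.036,0.009,-0.2, 0.094,0,0,0.001,-0.035,0.013,-0.2, 0.094,0,0,0.001,-0.034,0.016,-0.2, 0.094,0,0,0.001,-0.032,0.019,-0.2, 0.094,0,0,0.001,-0.031,0.022,-0.2, 0.094,0,0,0.003,-0.03,0.024,-0.2
```

View pics/w7.png

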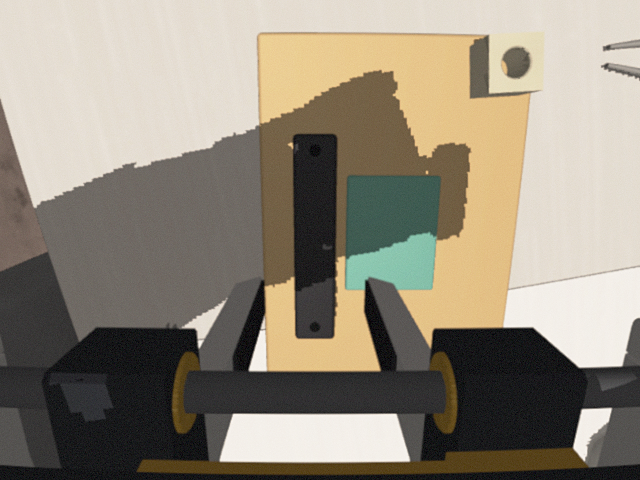

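Long wide bar is down: in the picture it spans u 294–336, v 134–338, just left of the tile. It measures about (-57.8, 0) in the shelf frame with its top at 45.6 mm. Next is the short wide bar.

Request:
play_rows(
  motion=[0.094,0,0,0.001,-0.038,0.002,-0.2,0.094,0,0,0.001,-0.037,0.006,-0.2,0.094,0,0,0.001,-0.036,0.009,-0.2,0.094,0,0,0.001,-0.035,0.013,-0.2,0.094,0,0,0.001,-0.034,0.016,-0.2,0.094,0,0,0.001,-0.032,0.019,-0.2,0.094,0,0,0.001,-0.031,0.022,-0.2,0.08,0,0,0.003,-0.018,0.014,-0.2,0,0,0,0,0,0,-0.2,0,0,0,0,0,0,-0.2],
)

```text
clock: 10.5
eef_pos: [457.2, -120.7, 117.2]
eef_rot: [-2.494, 1.55, 2.851]
wrist_force: [-0.1, -0.1, -0.1]
finger_gap: 56.4
```

```bash
sed -i 's/556.2,163.\]/556.1,164.]/' h.py; python3 - <<'E'
from h import *
im,P=wristbars("w8")
plan([(464.5,-127,60,127)],-0.2,mm=25)
E
```

```text
tcp [ 457.2 -120.7  117.2] jaw -53.8 gap 56.4 t 10.5
[38  0 38 25] zmed 29.4 (array([483. , 100.4]), array([21.9,  2.9]), -11.6)
[444   0  47 136] zmed 30.2 (array([ 603.9, -128. ]), array([82.4, 15.8]), 31.5)
[617 156  23  99] zmed 29.2 (array([ 607.6, -278.4]), array([68.9, 11.4]), 45.5)
[308 188  45  99] zmed 30.3 (array([ 465. , -125.2]), array([68.4, 29.6]), 37.4)
q [-0.33  0.24  1.82 -0.    1.1   0.6 ] t 10.55
3 rows -> [ 464.1 -127.1   60.1] jaw -53.0
-0.004,-0.006,0.004,0.019,0.001,0.004,-0.2, -0.004,-0.006,0.004,0.019,0.001,0.003,-0.2, -0.004,-0.006,0.004,0.019,0,0.003,-0.2
```

Request:
play_rows(
  motion=[-0.004,-0.006,0.004,0.019,0,0.003,-0.2,-0.004,-0.006,0.004,0.019,0,0.003,-0.2,-0.004,-0.006,0.004,0.016,0,0.003,-0.2,0,0,0,0,0,0,-0.2,0,0,0,0,0,0,-0.2],
)

```text
clock: 11.05
eef_pos: [463.2, -122.4, 61.3]
eef_rot: [-0.119, 1.57, -1.032]
wrist_force: [-0.2, 0.3, 0.6]
finger_gap: 56.3
```

```bash
python3 - <<'E'
from h import *
im,P=wristbars("w9")
plan([(464.7,-126.2,12,127.2)],-0.2,mm=14)
E
```

```text
tcp [ 463.2 -122.4   61.3] jaw -52.3 gap 56.3 t 11.05
[465   0  61 149] zmed 30.2 (array([ 600. , -130.9]), array([73.3, 15.9]), 31.7)
[296 208  56 122] zmed 30.4 (array([ 465.4, -125.5]), array([69.1, 29.9]), 37.2)
q [-0.33  0.32  1.86 -0.    0.96  0.58] t 11.1
4 rows -> [ 464.8 -126.3   12.3] jaw -52.7
0.002,0,0,0.012,0,0.001,-0.2, 0.002,0,0,0.012,0,0.001,-0.2, 0.002,0,0,0.012,0,0.001,-0.2, 0.002,0,0,0.013,-0.001,0.001,-0.2
```

View pics/w9.png

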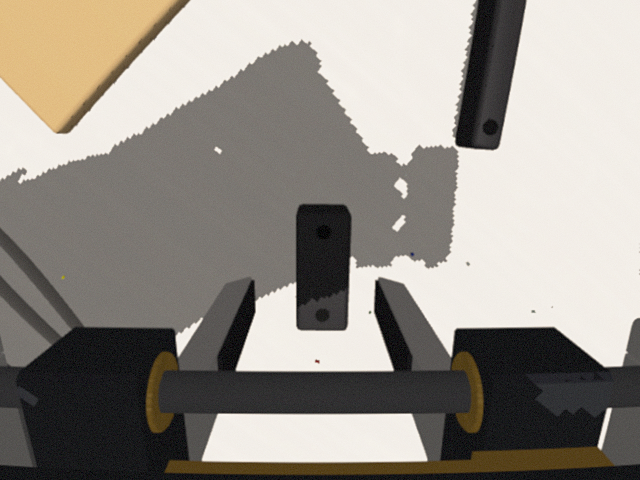

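Request:
play_rows(
  motion=[0.002,0,0,0.012,0,0.001,-0.2,0.002,0,0,0.012,0,0.001,-0.2,0.002,0,0,0.012,0,0.001,-0.2,0.002,0,0,0.011,0,0.001,-0.2,0,0,0,0,0,0,-0.2,0,0,0,0,0,0,-0.2],
)

```text
clock: 11.7
eef_pos: [466.4, -125.5, 11.1]
eef_rot: [0.283, 1.569, -0.637]
wrist_force: [0.2, 0.0, -0.6]
finger_gap: 56.6
```

```bash
python3 - <<'E'
from h import *
plan([(464.9,-126,12,127.2)],-0.2,mm=14)
E
```

```text
q [-0.34  0.42  1.87 -0.    0.85  0.58] t 11.7
1 rows -> [ 465.6 -126.1   12.1] jaw -52.8
0.001,0.002,-0.001,-0.001,-0.001,0,-0.2
```

Good. Grip.

Request:
play_rows(
  motion=[0,0,0,-0.001,0,0,1,0,0,0,0,0,0,1,0,0,0,0,0,0,1,0,0,0,0,0,0,1,0,0,0,0,0,0,1,0,0,0,0,0,0,1],
)

```text
clock: 12.3
eef_pos: [466.8, -125.7, 13.3]
eef_rot: [0.411, 1.567, -0.51]
wrist_force: [-0.4, 0.6, -2.1]
finger_gap: 29.7
```

```bash
python3 - <<'E'
from h import *
print(world((0,-68)))
t=world((0,-68))
plan([(465,-126,100,None),(t[0],t[1],100,80)],1,mm=40)
E
```

```text
[544.2  97. ]
q [-0.34  0.42  1.87 -0.    0.85  0.58] t 12.3
3 rows -> [ 464.4 -126.   100.3] jaw -52.7
0,0.001,0,-0.029,-0.001,0,1, 0,0.001,0,-0.029,-0.001,0,1, 0,0.001,0,-0.029,0,-0.001,1
6 rows -> [544.4  96.5  99.5] jaw -100.2
0.138,0,0,0,0.033,-0.022,1, 0.138,0,0,0,0.03,-0.026,1, 0.138,0,0,0,0.026,-0.03,1, 0.138,0,0,0,0.022,-0.033,1, 0.138,0,0,0,0.017,-0.036,1, 0.138,0,0,0.001,0.012,-0.036,1
```

Request:
play_rows(
  motion=[0,0,0,-0.029,0,0,1,0,0,0,-0.029,0,0,1,0,0,0,-0.029,0,0,1,0.138,0,0,0,0.033,-0.022,1,0.138,0,0,0,0.03,-0.026,1,0.138,0,0,0,0.026,-0.03,1,0.138,0,0,0,0.022,-0.033,1,0.138,0,0,0,0.017,-0.036,1,0.11,0,0,0.001,0.006,-0.018,1,0,0,0,0,0,0,1,0,0,0,0,0,0,1],
)

```text
clock: 13.4
eef_pos: [541.9, 85.4, 102.1]
eef_rot: [1.273, 1.569, -0.472]
wrist_force: [0.7, 0.1, -1.2]
finger_gap: 30.0
```

```bash
python3 - <<'E'
from h import *
im,P=wristbars("w10",70,145)
im,P,n,p=cloud("wrist");shelf(im,P,n,p)
plan([(544.2,97,65,80)],1,mm=20)
E
```

```text
tcp [541.9  85.4 102.1] jaw -100.0 gap 30.0 t 13.4
[243 221 141 150] zmed 119.5 (array([542.3,  85.4]), array([65.7, 53.1]), -10.0)
tile [  126   195   137   100 12730] (array([557.3, 162.8]), array([88.8, 68.5]), 80.2) cloud 21.6 (array([557. , 162.9]), array([89., 69.]), 80.0)
q [ 0.09  0.4   1.64 -0.    1.1   1.84] t 13.5
2 rows -> [544.2  97.5  65.3] jaw -100.0
-0.001,0,-0.001,0.019,0,-0.006,1, -0.001,0,-0.001,0.018,0,-0.007,1
```

View pics/w10.png

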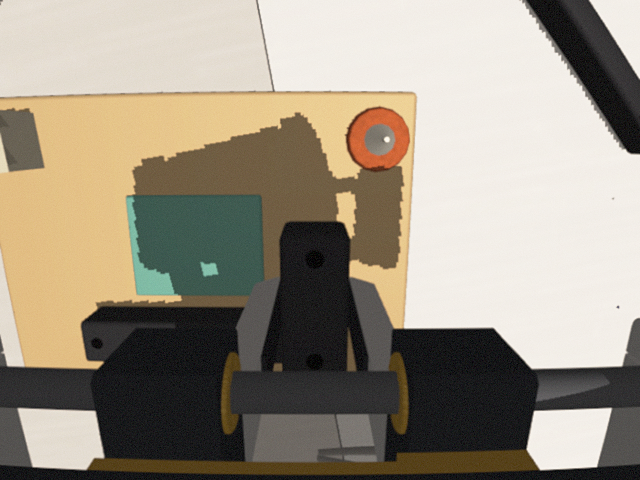

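Request:
play_rows(
  motion=[0,0,0,0.017,0,-0.006,1,0,0,0,0.015,0,-0.005,1,0,0,0,0,0,0,1,0,0,0,0,0,0,1],
)

```text
clock: 13.9
eef_pos: [543.8, 92.5, 69.8]
eef_rot: [1.326, 1.568, -0.42]
wrist_force: [-0.2, 0.8, -1.3]
finger_gap: 29.9
```

```bash
python3 - <<'E'
from h import *
plan([(544.5,97,30,80)],1,mm=12)
E
```

```text
q [ 0.1   0.45  1.65 -0.    1.04  1.85] t 13.9
4 rows -> [544.7  97.4  29.8] jaw -100.0
0,0,-0.001,0.01,0,-0.001,1, 0,0,-0.001,0.01,0,-0.001,1, 0,0,-0.001,0.01,0,-0.001,1, 0,0,-0.001,0.01,0,-0.002,1
```

Request:
play_rows(
  motion=[0,0,0,0.01,0,-0.001,1,0,0,0,0.01,0,-0.001,1,0,0,0,0.01,0,-0.001,1,0,0,0,0.004,0,-0.001,1,0,0,0,0,0,0,1,0,0,0,0,0,0,1],
)

```text
clock: 14.5
eef_pos: [544.9, 96.0, 33.5]
eef_rot: [1.392, 1.567, -0.354]
wrist_force: [-0.6, -0.3, -1.5]
finger_gap: 29.8
```

Request:
play_rows(
  motion=[0,0,0,0.003,0,0,1,0,0,0,0.001,0,0,1,0,0,0,0,0,0,1,0,0,0,0,0,0,1],
)

```text
clock: 14.9
eef_pos: [545.3, 96.0, 29.9]
eef_rot: [1.524, 1.566, -0.222]
wrist_force: [0.4, 0.6, -1.0]
finger_gap: 29.7
```

Request:
play_rows(
  motion=[0,0,0,0.001,0,0,1,0,0,0,0.0005,0,0,1,0,0,0,0,0,0,1],
)

```text
clock: 15.2
eef_pos: [545.5, 96.0, 28.6]
eef_rot: [1.557, 1.566, -0.189]
wrist_force: [-0.5, 0.4, -1.6]
finger_gap: 29.7
```

Request:
play_rows(
  motion=[0,0,0,0.0005,0,0,1,0,0,0,0,0,0,0.05,0,0,0,0,0,0,0.05,0,0,0,0,0,0,0.05,0,0,0,-0.03,0,0,0.05,0,0,0,-0.04,0,0,0.05,0,0,0,-0.04,0,0,0,0,0,0,0,0,0,0],
)

```text
clock: 16.0
eef_pos: [544.7, 96.0, 141.8]
eef_rot: [1.462, 1.567, -0.285]
wrist_force: [-0.5, 0.1, -0.1]
finger_gap: 46.7
```

```bash
python3 - <<'E'
from h import *
im,P=wristbars("w11",37,55)
im,P,n,p=cloud("wrist");shelf(im,P,n,p)
print('want',world((0,-68)))
plan([(631,-112,125,121.7)],0,mm=42)
E
```

```text
tcp [544.7  96.  141.8] jaw -100.0 gap 46.7 t 16.0
[293 195  43  95] zmed 42.6 (array([542.7,  95.9]), array([68.8, 29.9]), -9.8)
[125 298 101  38] zmed 42.7 (array([504.6, 208.2]), array([76.4, 28.9]), 80.6)
[259 298  65  39] zmed 42.8 (array([489.4, 123.2]), array([48.2, 30. ]), 80.2)
tile [  163   189   120    88 10142] (array([556.4, 162.6]), array([87.8, 67.5]), 80.0) cloud 19.4 (array([555.7, 163.3]), array([88.7, 68.4]), 79.7)
want [544.2  97. ]
q [ 0.11  0.37  1.59 -0.    1.18  1.86] t 16.1
6 rows -> [ 630.8 -112.6  125.4] jaw -58.4
-0.121,0,0.001,0.002,0.021,0.032,0, -0.121,0,0.001,0.002,0.017,0.034,0, -0.121,0,0.001,0.002,0.012,0.036,0, -0.121,0,0.001,0.002,0.008,0.037,0, -0.121,0,0.001,0.002,0.003,0.037,0, -0.121,0,0.001,0.002,-0.001,0.037,0
```

View pics/w11.png

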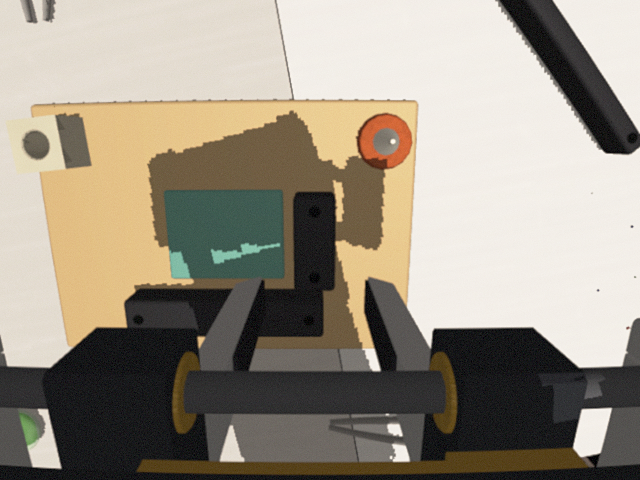

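Short wide bar is placed: it spans u 294–335, v 192–290, beside the tile on the cone side, at about (-1, -68) in the shelf frame. Next is the long narrow bar.

Request:
play_rows(
  motion=[-0.121,0,0,0.002,0.021,0.032,0,-0.121,0,0,0.002,0.017,0.034,0,-0.121,0,0,0.002,0.012,0.036,0,-0.121,0,0,0.002,0.008,0.037,0,-0.121,0,0,0.002,0.003,0.037,0,-0.1,0,0,0.002,0,0.022,0,0,0,0,0,0,0,0,0,0,0,0,0,0,0],
)

```text
clock: 16.9
eef_pos: [624.2, -104.1, 109.6]
eef_rot: [-2.191, 1.549, 3.079]
wrist_force: [-0.1, 0.4, -0.0]
finger_gap: 46.7
```

```bash
python3 - <<'E'
from h import *
im,P=wristbars("w12")
im,P=wristbars("w12")
plan([(631,-112,60,121.7)],0,mm=22)
E
```

```text
tcp [ 624.2 -104.1  109.6] jaw -58.1 gap 46.7 t 16.9
[536   0  69 102] zmed 31.0 (array([ 811.3, -165.1]), array([65.1, 12.4]), 10.4)
[321 124  28 218] zmed 30.3 (array([ 633.7, -111. ]), array([148.9,  16. ]), 31.6)
[  0 140  53 100] zmed 29.9 (array([547.2,  83.1]), array([72.3, 26.4]), 12.7)
tcp [ 624.1 -103.8  109.6] jaw -58.1 gap 47.3 t 16.95
[537   0  68 103] zmed 31.2 (array([ 812.4, -164.7]), array([66.3, 13. ]), 11.2)
[322 124  28 218] zmed 31.0 (array([ 634.1, -110.8]), array([149.,  16.]), 31.5)
[  0 140  53 100] zmed 30.1 (array([547.8,  83. ]), array([71.7, 26.2]), 12.7)
q [-0.22  0.58  1.35 -0.    1.23  0.79] t 17.0
3 rows -> [ 631.1 -111.7   60.2] jaw -58.4
0.002,-0.004,0.006,0.017,0.001,0.004,0, 0.002,-0.004,0.006,0.017,0.001,0.004,0, 0.002,-0.004,0.006,0.016,0,0.003,0
```

Request:
play_rows(
  motion=[0.002,-0.004,0.006,0.017,0.001,0.004,0,0.002,-0.004,0.006,0.017,0.001,0.004,0,0.002,-0.004,0.006,0.015,0,0.003,0,0,0,0,0,0,0,0,0,0,0,0,0,0,0,0],
)

```text
schema error: expected a multiple of 7 numbers
```

```bash
python3 - <<'E'
from h import *
im,P=wristbars("w13",20,37)
plan([(632,-111.5,12,121.7)],0,mm=14)
E
```

```text
tcp [ 624.3 -103.4  110.3] jaw -58.0 gap 47.1 t 17.0
[545   0  59  84] zmed 29.6 (array([ 816.3, -164.7]), array([61.2,  2. ]), 0.1)
[322 125  28 217] zmed 30.9 (array([ 634.2, -111. ]), array([148.6,  16.1]), 31.6)
[  0 140  54 100] zmed 28.7 (array([547.9,  82.9]), array([72. , 26.7]), 13.4)
q [-0.22  0.58  1.35 -0.    1.23  0.79] t 17.05
8 rows -> [ 632.2 -111.7   11.8] jaw -58.4
0.001,-0.001,0.002,0.012,0,0.002,0, 0.001,-0.001,0.002,0.012,0,0.001,0, 0.001,-0.001,0.002,0.012,0,0.001,0, 0.001,-0.001,0.002,0.012,0,0.001,0, 0.001,-0.001,0.002,0.012,0,0.001,0, 0.001,-0.001,0.002,0.012,0,0.001,0, 0.001,-0.001,0.002,0.012,0,0.001,0, 0.001,-0.001,0.002,0.015,0.003,0.004,0
```

View pics/w13.png

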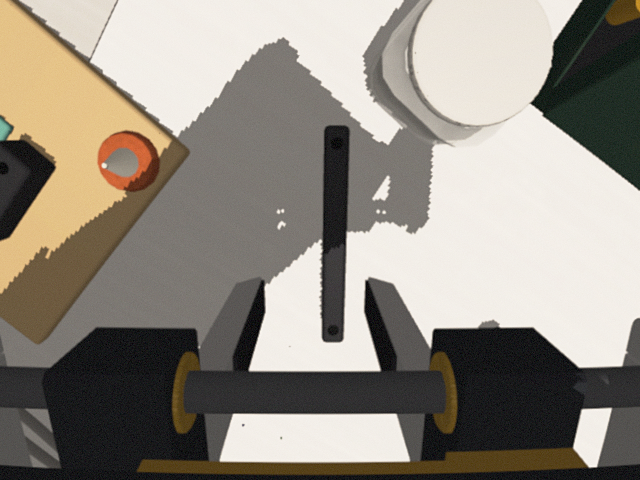

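Request:
play_rows(
  motion=[0.002,-0.004,0.006,0.017,0.001,0.004,0,0.002,-0.004,0.006,0.017,0.001,0.004,0,0.002,-0.004,0.006,0.015,0.001,0.003,0,0,0,0,0,0,0,0,0,0,0,0,0,0,0],
)

```text
clock: 17.55
eef_pos: [632.7, -106.2, 62.8]
eef_rot: [0.981, 1.566, -0.036]
wrist_force: [-0.5, 0.3, -0.2]
finger_gap: 46.7
```

```bash
python3 - <<'E'
from h import *
im,P=wristbars("w14",20,37)
plan([(632,-111.5,12,121.7)],0,mm=14)
E
```

```text
tcp [ 632.7 -106.2   62.8] jaw -58.3 gap 46.7 t 17.55
[597   0  37  55] zmed 29.9 (array([ 820.9, -164.7]), array([36. ,  2.1]), -0.4)
[310 137  31 234] zmed 30.3 (array([ 639.5, -107.7]), array([134.3,  16. ]), 31.6)
q [-0.22  0.64  1.38  0.    1.12  0.79] t 17.6
4 rows -> [ 631.6 -111.7   11.7] jaw -58.3
0,0.001,-0.001,0.013,-0.001,0.001,0, 0,0.001,-0.001,0.013,-0.001,0.001,0, 0,0.001,-0.001,0.013,-0.001,0.001,0, 0,0.001,-0.001,0.012,-0.001,0.001,0
```

View pics/w14.png

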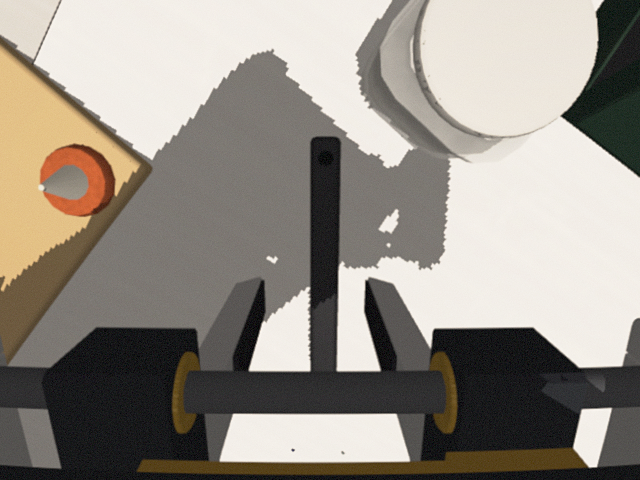

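Request:
play_rows(
  motion=[0,0,0,0.013,-0.001,0.001,0,0,0,0,0.013,-0.001,0.001,0,0,0,0,0.013,-0.001,0.001,0,0,0,0,0.01,0,0.001,0,0,0,0,0,0,0,0,0,0,0,0,0,0,0],
)

```text
clock: 18.2
eef_pos: [632.6, -111.2, 10.3]
eef_rot: [0.967, 1.565, -0.05]
wrist_force: [0.0, -0.1, -0.2]
finger_gap: 46.8
```

```bash
python3 - <<'E'
from h import *
plan([(632.6,-111.6,12,121.7)],0,mm=14)
E
```

```text
q [-0.23  0.71  1.4   0.    1.03  0.79] t 18.2
1 rows -> [ 632.6 -111.2   12.3] jaw -58.3
0,0.003,-0.005,-0.002,0,0,0
```

Request:
play_rows(
  motion=[0,0.003,-0.005,-0.002,0,0,1,0,0,0,0,0,0,1,0,0,0,0,0,0,1,0,0,0,0,0,0,1,0,0,0,0,0,0,1,0,0,0,0,0,0,1],
)

```text
clock: 18.8
eef_pos: [633.3, -111.3, 14.1]
eef_rot: [0.531, 1.569, -0.486]
wrist_force: [0.5, -1.2, -1.0]
finger_gap: 15.6
```

```bash
python3 - <<'E'
from h import *
t=world((51,0));print(t)
plan([(632,-112,100,None),(t[0],t[1],110,-10)],1,mm=40)
E
```

```text
[606.3 155.1]
q [-0.23  0.7   1.39 -0.    1.04  0.79] t 18.8
3 rows -> [ 632.4 -111.8  100.1] jaw -58.3
0,0.001,0,-0.029,0,0,1, 0,0.001,0,-0.029,0,0,1, 0,0.001,0,-0.028,-0.001,0,1
7 rows -> [605.9 154.7 110.5] jaw -10.2
-0.12,0,0,-0.001,0.017,-0.034,1, -0.12,0,0,-0.001,0.021,-0.032,1, -0.12,0,0,-0.001,0.025,-0.029,1, -0.12,0,0,-0.001,0.028,-0.026,1, -0.12,0,0,-0.001,0.031,-0.023,1, -0.12,0,0,-0.001,0.033,-0.019,1, -0.12,0,0,-0.004,0.035,-0.016,1
```

Request:
play_rows(
  motion=[0,0,0,-0.029,0,0,1,0,0,0,-0.029,0,0,1,0,0,0,-0.028,0,0,1,-0.12,0,0,-0.001,0.017,-0.034,1,-0.12,0,0,-0.001,0.021,-0.032,1,-0.12,0,0,-0.001,0.025,-0.029,1,-0.12,0,0,-0.001,0.028,-0.026,1,-0.12,0,0,-0.001,0.031,-0.023,1,-0.12,0,0,-0.001,0.033,-0.019,1,-0.1,0,0,-0.004,0.02,-0.01,1,0,0,0,0,0,0,1,0,0,0,0,0,0,1],
)

```text
clock: 20.0
eef_pos: [601.8, 148.0, 110.7]
eef_rot: [-3.023, 1.566, 3.093]
wrist_force: [-0.5, -0.2, -1.8]
finger_gap: 15.9
```

```bash
python3 - <<'E'
from h import *
im,P=wristbars("w15",70,150)
im,P,n,p=cloud("wrist");shelf(im,P,n,p)
plan([(606.3,155,65,-10)],1,mm=20)
E
```

```text
tcp [601.8 148.  110.7] jaw -9.6 gap 15.9 t 20.0
[264 129 100 242] zmed 127.2 (array([606.2, 169.2]), array([107.1,  38.2]), 69.7)
[299 415  31  31] zmed 127.3 (array([589.8,  85.9]), array([19.9, 14.7]), 81.0)
tile [  196   169   100   126 11618] (array([556.1, 164. ]), array([88.4, 66.3]), 80.0) cloud 21.5 (array([556. , 163.8]), array([88.6, 66.6]), 80.0)
q [0.18 0.54 1.41 0.   1.2  0.35] t 20.1
3 rows -> [606.2 154.6  64.8] jaw -10.0
0.002,-0.002,0,0.015,0.003,0.001,1, 0.002,-0.002,0,0.015,0.003,0.001,1, 0.002,-0.002,0,0.016,0.002,0.001,1
```

View pics/w15.png

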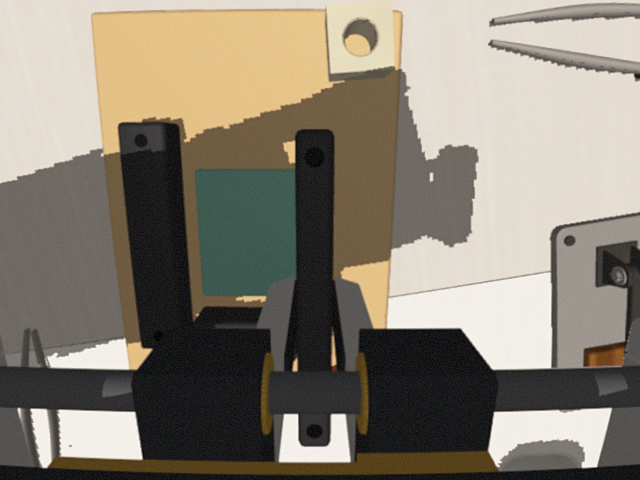

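Request:
play_rows(
  motion=[0.002,0,0,0.015,0.003,0.001,1,0.002,0,0,0.015,0.002,0.001,1,0.002,0,0,0.014,0.001,0.001,1,0,0,0,0,0,0,1,0,0,0,0,0,0,1],
)

```text
clock: 20.6
eef_pos: [605.8, 149.8, 60.6]
eef_rot: [-2.898, 1.563, -3.079]
wrist_force: [-0.8, -0.4, -1.5]
finger_gap: 15.5
```

```bash
python3 - <<'E'
from h import *
plan([(606,153.5,32,-10)],1,mm=12)
E
```

```text
q [0.18 0.61 1.42 0.   1.11 0.36] t 20.6
3 rows -> [606.4 153.7  31.6] jaw -10.0
-0.002,-0.003,0.001,0.01,0.001,0,1, -0.002,-0.003,0.001,0.01,0.001,0,1, -0.002,-0.003,0.001,0.009,0.002,0,1
```

Request:
play_rows(
  motion=[-0.002,-0.002,0,0.009,0.001,0,1,-0.002,-0.003,0,0.009,0.001,0,1,-0.002,-0.003,0,0.006,0.001,0,1,0,0,0,0,0,0,1,0,0,0,0,0,0,1],
)

```text
clock: 21.1
eef_pos: [606.5, 153.0, 34.9]
eef_rot: [-0.723, 1.568, -0.898]
wrist_force: [-0.4, -0.2, -2.7]
finger_gap: 15.8
```

Request:
play_rows(
  motion=[0,0,0,0.003,0,0,1,0,0,0,0.002,0,0,1,0,0,0,0,0,0,1,0,0,0,0,0,0,1],
)

```text
clock: 21.5
eef_pos: [607.0, 153.0, 30.3]
eef_rot: [-0.358, 1.567, -0.533]
wrist_force: [-0.9, -0.2, -2.0]
finger_gap: 16.0
```

Request:
play_rows(
  motion=[0,0,0,0.001,0,0,1,0,0,0,0.0005,0,0,1,0,0,0,0,0,0,1],
)

```text
clock: 21.8
eef_pos: [607.1, 153.0, 29.1]
eef_rot: [-0.246, 1.567, -0.421]
wrist_force: [-0.2, 0.2, -2.0]
finger_gap: 15.5
```

Request:
play_rows(
  motion=[0,0,0,0.0007,0,0,1,0,0,0,0,0,0,0.3,0,0,0,0,0,0,0.3,0,0,0,0,0,0,0.3,0,0,0,-0.03,0,0,0.3,0,0,0,-0.04,0,0,0,0,0,0,-0.04,0,0,0,0,0,0,0,0,0,0,0,0,0,0,0,0,0],
)

```text
clock: 22.7
eef_pos: [606.8, 153.2, 142.5]
eef_rot: [-0.225, 1.567, -0.4]
wrist_force: [0.3, 0.1, -0.7]
finger_gap: 46.8
```

```bash
python3 - <<'E'
from h import *
im,P=wristbars("w16",37,55)
im,P,n,p=cloud("wrist");shelf(im,P,n,p)
print('want',world((51,0)))
plan([(608.5,-282,130,135)],0,mm=42)
E
```

```text
tcp [606.8 153.2 142.5] jaw -10.0 gap 46.8 t 22.7
[133 134  61 195] zmed 45.7 (array([500.1, 175.8]), array([145.3,  30.7]), 80.5)
[303 134  24 203] zmed 45.7 (array([606.8, 154.8]), array([148.1,  15.9]), 80.3)
[586 240  33 126] zmed 38.9 (array([816.4,  65.3]), array([111.5,  25. ]), 86.9)
[256 307  37  40] zmed 45.6 (array([564.9,  93.8]), array([30. , 27.3]), 77.8)
tile [ 201  176   93  112 9670] (array([556.7, 164.3]), array([87.2, 68.3]), 80.0) cloud 20.8 (array([556.4, 163.9]), array([87.9, 68.6]), 79.8)
want [606.3 155.1]
q [ 0.19  0.52  1.36 -0.    1.26  0.37] t 22.8
11 rows -> [ 608.2 -282.3  129.8] jaw -44.7
0.055,0,0,0.001,-0.039,0.007,0, 0.055,0,0,0.001,-0.038,0.009,0, 0.055,0,0,0.001,-0.038,0.011,0, 0.055,0,0,0.001,-0.037,0.013,0, 0.055,0,0,0.001,-0.036,0.015,0, 0.055,0,0,0.001,-0.036,0.017,0, 0.055,0,0,0.001,-0.035,0.019,0, 0.055,0,0,0.001,-0.033,0.021,0, 0.055,0,0,0.001,-0.032,0.023,0, 0.055,0,0,0.001,-0.031,0.025,0, 0.055,0,0,0.003,-0.03,0.028,0
```

View pics/w16.png

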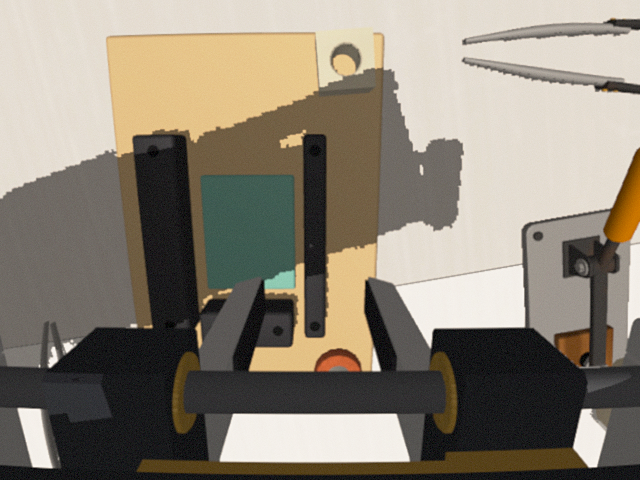

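The long narrow bar is at u 303–327, v 134–337, parallel to the far side of the tile with its top at 45.7 mm. Now the short narrow bar.

Request:
play_rows(
  motion=[0.055,0,0,0.001,-0.039,0.007,0,0.055,0,0,0.001,-0.038,0.009,0,0.055,0,0,0.001,-0.038,0.011,0,0.055,0,0,0.001,-0.037,0.013,0,0.055,0,0,0.001,-0.036,0.015,0,0.055,0,0,0.001,-0.036,0.017,0,0.055,0,0,0.001,-0.035,0.019,0,0.055,0,0,0.001,-0.033,0.021,0,0.055,0,0,0.001,-0.032,0.023,0,0.055,0,0,0.001,-0.031,0.025,0,0.045,0,0,0.001,-0.017,0.014,0,0,0,0,0,0,0,0,0,0,0,0,0,0,0],
)

```text
clock: 24.1
eef_pos: [596.0, -277.5, 112.1]
eef_rot: [-2.594, 1.549, 2.897]
wrist_force: [0.2, -0.0, 0.1]
finger_gap: 47.3
```

```bash
python3 - <<'E'
from h import *
im,P=wristbars("w17",20,37)
im,P=wristbars("w17",20,37)
plan([(608.5,-282,60,135)],0,mm=22)
E
```

```text
tcp [ 596.  -277.5  112.1] jaw -45.4 gap 47.3 t 24.1
[326 185  25 101] zmed 30.3 (array([ 610.2, -281.7]), array([68.4, 15.9]), 45.1)
[511 228  91 100] zmed 24.1 (array([ 696.5, -413.6]), array([91.4,  3.2]), 9.6)
tcp [ 596.  -277.3  112.1] jaw -45.4 gap 46.9 t 24.15
[326 185  25 101] zmed 30.8 (array([ 610.4, -281.4]), array([68.5, 15.8]), 43.9)
[508 228  94 100] zmed 24.6 (array([ 696. , -413.6]), array([92.9,  3.1]), 9.6)
q [-0.49  0.63  1.26 -0.01  1.27  0.3 ] t 24.2
3 rows -> [ 608.3 -282.4   60.4] jaw -45.0
-0.002,-0.006,0.004,0.017,0.002,0.004,0, -0.002,-0.006,0.004,0.017,0.002,0.004,0, -0.002,-0.006,0.004,0.018,0.001,0.005,0
```

Request:
play_rows(
  motion=[-0.002,-0.006,0.004,0.017,0.002,0.004,0,-0.002,-0.006,0.004,0.017,0.002,0.004,0,-0.002,-0.006,0.004,0.016,0.001,0.005,0,0,0,0,0,0,0,0,0,0,0,0,0,0,0],
)

```text
clock: 24.7
eef_pos: [610.7, -276.3, 62.3]
eef_rot: [0.854, 1.568, 0.079]
wrist_force: [-0.2, 0.4, 0.7]
finger_gap: 47.2
```

```bash
python3 - <<'E'
from h import *
im,P=wristbars("w18",20,37)
plan([(609.2,-281.7,12,134.8)],0,mm=14)
E
```

```text
tcp [ 610.7 -276.3   62.3] jaw -44.4 gap 47.2 t 24.7
[309 215  30 121] zmed 30.2 (array([ 610.5, -281.9]), array([69.2, 15.9]), 45.5)
[555 269  77  81] zmed 24.2 (array([ 711.1, -411.2]), array([62.4,  3.4]), 9.4)
q [-0.48  0.7   1.27  0.    1.17  0.29] t 24.75
4 rows -> [ 609.3 -282.    12.2] jaw -45.3
0.004,0,-0.001,0.013,-0.001,0.001,0, 0.004,0,-0.001,0.013,-0.001,0.001,0, 0.004,0,-0.001,0.013,-0.001,0.001,0, 0.004,0,-0.001,0.011,-0.002,0,0
```

View pics/w18.png

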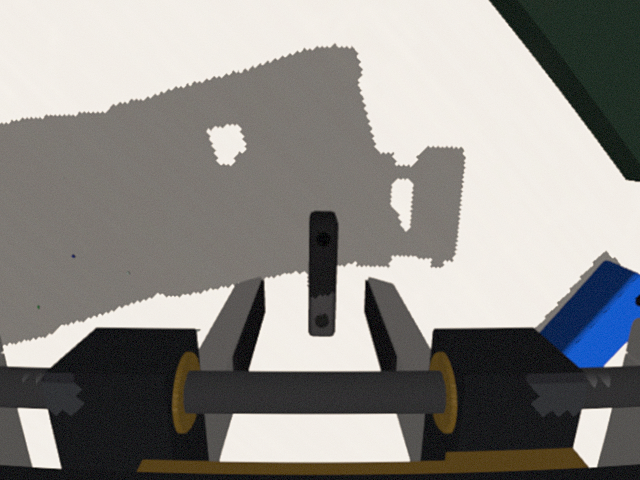

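Request:
play_rows(
  motion=[0.003,0,0,0.013,-0.001,0.001,0,0.003,0,0,0.013,-0.001,0.001,0,0.003,0,0,0.013,-0.001,0.001,0,0.003,0,0,0.01,0,0,0,0,0,0,0,0,0,0,0,0,0,0,0,0,0],
)

```text
clock: 25.35
eef_pos: [610.9, -280.5, 10.0]
eef_rot: [0.762, 1.567, -0.025]
wrist_force: [-0.6, 0.2, 1.4]
finger_gap: 47.0
```

```bash
python3 - <<'E'
from h import *
plan([(609.8,-281.8,12.5,135)],0,mm=14)
E
```

```text
q [-0.49  0.77  1.29  0.    1.08  0.3 ] t 25.35
1 rows -> [ 609.5 -281.9   13. ] jaw -45.0
-0.002,0.002,-0.002,-0.003,-0.002,0,0
```

Request:
play_rows(
  motion=[-0.002,0.002,-0.002,-0.003,-0.002,0,1,0,0,0,0,0,0,1,0,0,0,0,0,0,1,0,0,0,0,0,0,1,0,0,0,0,0,0,1,0,0,0,0,0,0,1],
)

```text
clock: 25.95
eef_pos: [610.0, -282.4, 15.0]
eef_rot: [0.319, 1.568, -0.466]
wrist_force: [0.5, -0.5, -1.3]
finger_gap: 16.2
```

```bash
python3 - <<'E'
from h import *
t=world((0,61));print(t)
plan([(609.5,-282,110,None),(t[0],t[1],120,80)],1,mm=42)
E
```

```text
[566.7 224.1]
q [-0.49  0.76  1.29  0.    1.09  0.3 ] t 25.95
3 rows -> [ 609.8 -282.3  110. ] jaw -45.0
0,0.001,0,-0.032,0,0,1, 0,0.001,0,-0.032,0,0,1, 0,0.001,0,-0.031,0,0,1
13 rows -> [567.1 223.9 120.5] jaw -100.1
0.074,0,0,-0.001,0.025,-0.03,1, 0.074,0,0,-0.001,0.023,-0.032,1, 0.074,0,0,-0.001,0.021,-0.033,1, 0.074,0,0,-0.001,0.018,-0.035,1, 0.074,0,0,-0.001,0.015,-0.036,1, 0.074,0,0,-0.001,0.013,-0.037,1, 0.074,0,0,-0.001,0.01,-0.038,1, 0.074,0,0,-0.001,0.007,-0.038,1, 0.074,0,0,-0.001,0.004,-0.039,1, 0.074,0,0,-0.001,0.001,-0.039,1, 0.074,0,0,-0.001,-0.002,-0.039,1, 0.074,0,0,-0.001,-0.004,-0.039,1, 0.074,0,0,0.002,-0.006,-0.038,1
```

Request:
play_rows(
  motion=[0,0,0,-0.032,0,0,1,0,0,0,-0.032,0,0,1,0,0,0,-0.031,0,0,1,0.074,0,0,-0.001,0.025,-0.03,1,0.074,0,0,-0.001,0.023,-0.032,1,0.074,0,0,-0.001,0.021,-0.033,1,0.074,0,0,-0.001,0.018,-0.035,1,0.074,0,0,-0.001,0.015,-0.036,1,0.074,0,0,-0.001,0.013,-0.037,1,0.074,0,0,-0.001,0.01,-0.038,1,0.074,0,0,-0.001,0.007,-0.038,1,0.074,0,0,-0.001,0.004,-0.039,1,0.074,0,0,-0.001,0.001,-0.039,1,0.074,0,0,-0.001,-0.002,-0.039,1,0.074,0,0,-0.001,-0.004,-0.039,1,0.06,0,0,0,-0.003,-0.02,1,0,0,0,0,0,0,1,0,0,0,0,0,0,1],
)

```text
clock: 27.75
eef_pos: [572.0, 225.5, 125.2]
eef_rot: [1.871, 1.569, 0.098]
wrist_force: [0.0, -2.0, -0.7]
finger_gap: 15.7
```

```bash
python3 - <<'E'
from h import *
im,P=wristbars("w19",70,170)
im,P,n,p=cloud("wrist");shelf(im,P,n,p)
plan([(566.7,224.2,70,80)],1,mm=20)
E
```

```text
tcp [572.  225.5 125.2] jaw -101.6 gap 15.7 t 27.75
[261 217 108 154] zmed 140.9 (array([572.7, 222.8]), array([68.2, 38.2]), 5.7)
tile [  339   195   125    94 10820] (array([557.4, 163.7]), array([88.8, 68.9]), 79.9) cloud 21.6 (array([557.2, 163.7]), array([89., 69.]), 79.8)
q [ 0.31  0.51  1.41 -0.    1.21  2.09] t 27.85
3 rows -> [567.  223.8  70.3] jaw -99.9
-0.01,0,0,0.018,-0.002,0.001,1, -0.01,0,0,0.018,-0.002,0.001,1, -0.01,0,0,0.019,-0.001,0,1
```

View pics/w19.png

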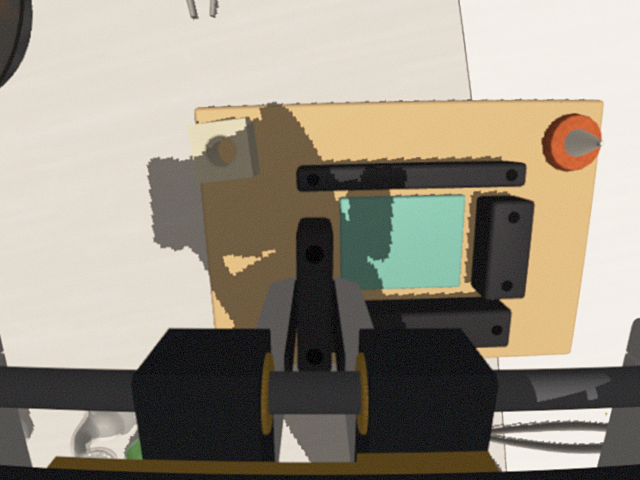

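Request:
play_rows(
  motion=[-0.01,0,0,0.018,-0.002,0.001,1,-0.01,0,0,0.018,-0.002,0.001,1,-0.009,0,0,0.016,-0.001,0,1,0,0,0,0,0,0,1,0,0,0,0,0,0,1],
)

```text
clock: 28.35
eef_pos: [568.6, 218.3, 73.2]
eef_rot: [1.848, 1.567, 0.1]
wrist_force: [1.3, -0.7, -0.6]
finger_gap: 15.9
```

```bash
python3 - <<'E'
from h import *
im,P=wristbars("w20",75,100)
im,P,n,p=cloud("wrist")
pts=[(315,254),(314,357)]
plan([(566.7,224.2,52,80)],1,mm=8)
plan([(566.7,224.2,33,80)],1,mm=12)
E
```

```text
tcp [568.6 218.3  73.2] jaw -100.1 gap 15.9 t 28.35
[268 222  94 149] zmed 88.6 (array([569.3, 215.9]), array([68.2, 37.9]), 5.9)
q [ 0.31  0.56  1.48 -0.    1.1   2.05] t 28.45
3 rows -> [566.6 224.   52.4] jaw -99.9
-0.001,0,-0.001,0.007,-0.001,-0.002,1, -0.001,0,-0.001,0.007,-0.001,-0.002,1, -0.001,0,-0.001,0.007,-0.001,-0.001,1
q [ 0.31  0.56  1.48 -0.    1.1   2.05] t 28.45
4 rows -> [566.6 224.   33.4] jaw -100.1
0,0,-0.001,0.01,-0.001,-0.001,1, 0,0,-0.001,0.01,-0.001,-0.001,1, 0,0,-0.001,0.01,-0.001,-0.001,1, 0,0,-0.001,0.01,0,-0.002,1
```

View pics/w20.png

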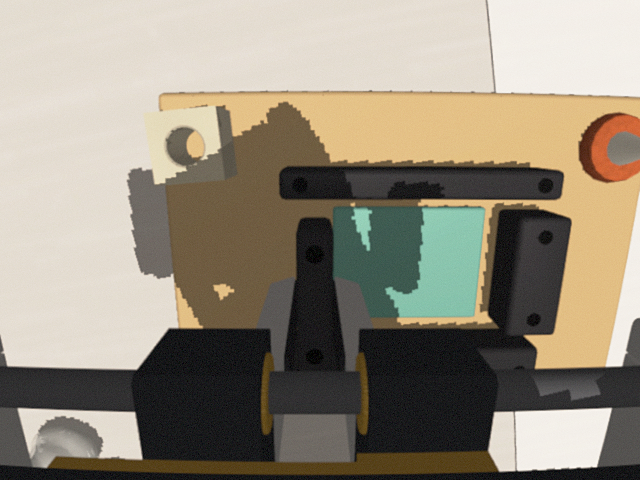

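Request:
play_rows(
  motion=[0,0,0,0.004,-0.002,-0.004,1,0,0,0,0.004,-0.001,-0.002,1,0,0,0,0,0,0,1,0,0,0,0,0,0,1],
)

```text
clock: 28.85
eef_pos: [567.4, 225.8, 66.6]
eef_rot: [1.961, 1.564, 0.214]
wrist_force: [-0.0, -0.0, -1.4]
finger_gap: 16.1
```

```bash
python3 - <<'E'
from h import *
plan([(566.7,224.2,33,80)],1,mm=10)
E
```

```text
q [ 0.32  0.57  1.48 -0.    1.09  2.07] t 28.85
4 rows -> [566.2 224.   32.6] jaw -100.1
0,-0.001,-0.001,0.008,0,0,1, 0,-0.001,-0.001,0.008,0,0,1, 0,-0.001,-0.001,0.008,0,0,1, 0,-0.001,-0.001,0.01,-0.001,0.002,1
```

Request:
play_rows(
  motion=[0,-0.001,0,0.008,0,0,1,0,-0.001,0,0.008,0,0,1,0,-0.001,0,0.008,0,0,1,0,0,0,0.004,0,0,1,0,0,0,0,0,0,1,0,0,0,0,0,0,1],
)

```text
clock: 29.45
eef_pos: [567.2, 225.6, 35.3]
eef_rot: [1.28, 1.566, -0.467]
wrist_force: [-0.5, 0.1, -0.8]
finger_gap: 15.9
```

```bash
python3 - <<'E'
from h import *
plan([(566.7,224.2,30,80)],1,mm=10)
E
```

```text
q [ 0.32  0.61  1.49 -0.    1.03  2.07] t 29.45
1 rows -> [567.1 224.6  30.3] jaw -100.0
-0.002,0.001,-0.005,0.005,0,0.001,1
```

Request:
play_rows(
  motion=[0,0,-0.003,0.003,0,0.001,1,0,0,0,0.001,0,0,1,0,0,0,0,0,0,1,0,0,0,0,0,0,1],
)

```text
clock: 29.85
eef_pos: [567.4, 224.6, 31.6]
eef_rot: [1.238, 1.568, -0.509]
wrist_force: [0.5, -0.7, -1.0]
finger_gap: 15.7
```

Request:
play_rows(
  motion=[0,0,0,0.001,0,0,1,0,0,0,0.0005,0,0,1,0,0,0,0,0,0,1],
)

```text
clock: 30.15
eef_pos: [567.6, 224.7, 30.3]
eef_rot: [1.361, 1.568, -0.386]
wrist_force: [-0.2, -0.5, -0.9]
finger_gap: 16.0
```

Request:
play_rows(
  motion=[0,0,0,0.0005,0,0,1,0,0,0,0,0,0,0.3,0,0,0,0,0,0,0.3,0,0,0,0,0,0,0.3,0,0,0,-0.02,0,0,0.3,0,0,0,-0.04,0,0,0.3,0,0,0,-0.04,0,0,0,0,0,0,-0.04,0,0,0,0,0,0,-0.03,-0.03,0,0,0,0,0,-0.02,-0.04,0,0,0,0,0,0,-0.04,0,0,0,0,0,0,-0.03,0,0,0,0,0,0,0,0,0,0,0,0,0,0,0,0],
)

```text
clock: 31.55
eef_pos: [424.3, 249.8, 228.2]
eef_rot: [1.92, 1.566, 0.172]
wrist_force: [0.2, -0.5, -0.5]
finger_gap: 47.0
```

```bash
python3 - <<'E'
from h import *
im,P=wristbars("w21",37,55)
im,P,n,p=cloud("wrist");shelf(im,P,n,p)
for c in ("scene","top"):
    im,P,n,p=cloud(c); cv2.imwrite(f"pics/{c}1.png",im)
    print(c); shelf(im,P,n,p)
    z=P[...,2]; g=((im.max(2)<80)&(z>36)&(z<55)).astype(np.uint8); g=cv2.morphologyEx(g,cv2.MORPH_OPEN,np.ones((2,2)))
    N,l,st,_=cv2.connectedComponentsWithStats(g)
    for i in range(1,N):
        if st[i,4]>60:
            r=rect(P[l==i][:,:2]); print(st[i,:4],np.median(z[l==i]).round(1),r,local(r[0]))
E
```

```text
tcp [424.3 249.8 228.2] jaw -100.2 gap 47.0 t 31.55
[305   8  19  88] zmed 45.2 (array([566.1, 224.9]), array([69.1, 15. ]), -10.5)
[446  11  41  87] zmed 45.3 (array([543. ,  97.5]), array([69.3, 29.4]), -10.1)
[300 105 171  35] zmed 45.3 (array([499. , 174.1]), array([148.3,  28.9]), 80.2)
tile [ 334   16  100   81 7876] (array([556.4, 163.5]), array([87.9, 68.2]), 80.3) cloud 21.2 (array([556.6, 163.4]), array([88.2, 68.8]), 80.3)
scene
tile [268 194  28  20 387] (array([555.2, 168.1]), array([69.3, 63.3]), 80.0) cloud 20.5 (array([556.3, 168.6]), array([70.4, 64.6]), 79.6)
[248  84  15  10] 41.5 (array([758.9, 776.2]), array([57.1, 55.4]), -7.9) [ 92.9 638.2]
[283 115  48  27] nan (array([780.4, 439.3]), array([143. , 137.6]), -49.6) [172.8 310.2]
[292 179  20  36] 44.1 (array([602.1, 149.8]), array([143.9,  15.7]), 80.0) [47.8 -6. ]
[266 183  23   8] 40.3 (array([572.6, 218.8]), array([76.2, 22.3]), 6.4) [ 6.7 56.8]
[251 187  24  38] nan (array([497.2, 167.3]), array([145.7,  34.6]), 81.7) [-58.6  -7. ]
[277 210  27  14] nan (array([552.1,  85.6]), array([87.6, 33. ]), 17.4) [  
[... 695 characters left out ...]
.4]
[324 173  24   5] 38.3 (array([ 725.1, -106.4]), array([52.9,  5.6]), 84.1) [ 213.6 -236.8]
[529 229  21  94] nan (array([ 451.5, -511.3]), array([202.1,   3.6]), 1.1) [  14.8 -683.2]
[192 234  68  12] nan (array([603.5, 151.7]), array([146.6,  15.2]), 80.3) [48.8 -3.8]
[190 245  11  32] nan (array([564.1, 221.8]), array([67.2, 13.4]), -14.4) [-2.2 58.3]
[247 249  16  32] nan (array([542.7,  93.2]), array([72.6, 24.7]), -12.7) [ -0.8 -72.1]
[186 280  70  18] nan (array([466.3, 237.9]), array([75.7,  0. ]), 9.3) [-101.3   57.1]
[461 328  19  20] nan (array([nan, nan]), array([0., 0.]), 0.0) [nan nan]
[ 64 372  10  12] nan (array([342.1, 491.2]), array([24.6, 17. ]), -16.4) [-267.8  284.8]
```

View pics/w21.png

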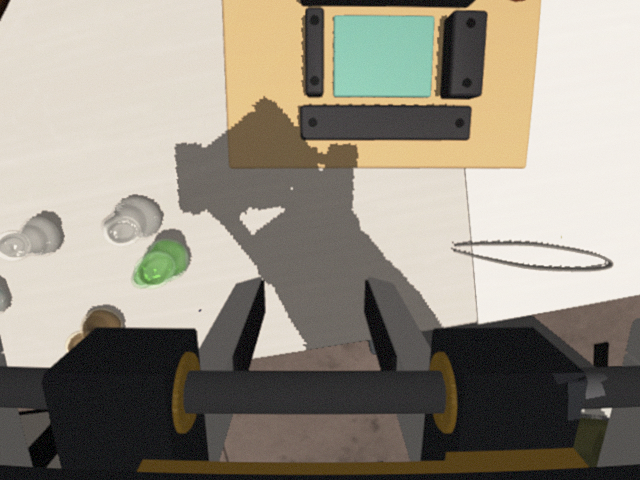

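View pics/top1.png

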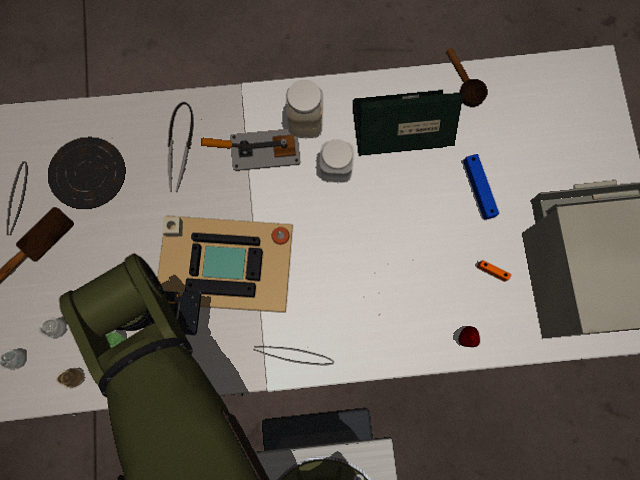

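```bash
python3 - <<'E'
from h import *
s=read_state(); print(s['qd'].round(3),s['clock']); print(sign_off())
E
```

```text
[ 0.     0.003  0.002 -0.    -0.001  0.001] 31.75
the job is handed in; nothing more can be done
None
```

I laid all four bars around the tile and handed the job in at 31.8 s. The gripper was open and about 180 mm clear of the bars.

These are the last wrist-camera readings in the tile's frame. The long narrow bar was read just after I placed it, and the other three at the end:

| Bar | Measured centre (mm) | Target (mm) |
|---|---|---|
| Long wide, near side | x ≈ -58.5, y ≈ 0.4 | x -58, y 0 |
| Long narrow, far side | x ≈ 51, y ≈ 0 | x 51, y 0 |
| Short wide, cone end | x ≈ -1.8, y ≈ -67.3 | x 0, y -68 |
| Short narrow, prop end | x ≈ -1.3, y ≈ 62.2 | x 0, y 61 |

- **Flat and parallel:** bar tops read 45.2–45.7 mm, against 45 mm for a bar lying flat on the shelf. All angles were within about 1° of the tile's sides.
- **Bystanders:** in the last top picture the jar and the red drop stand where they were, and so do the blue and orange look-alike bars.
- **Disagreement:** the last top and scene readings differ from the wrist camera by up to about 10 mm. I put this down to their coarse pixels and partly hidden bars. The top-camera values are still within every limit, but the scene-camera values for the short wide bar are about 1.4 mm past its limit along y (-77.9 mm) and its angle is too large.
- **Regrip:** the first grip on the long wide bar was too high, so I released it and gripped again lower before lifting.

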